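# Pack the green machine's bearing set into its parts box

### The arm

A 6-joint arm with a two-finger parallel gripper is mounted at the origin on the work surface. World frame = base frame: x ahead of the robot, y to its left, z up, the work surface at z = 0. Lengths are in m, angles in rad, forces in N, time in s.
With the tool pointing down it reaches from about 0.3 to 0.775 m from the base axis. Payload 14.6 kg.
Tool frame: the origin (TCP) lies at the very end of the fingers, on their centre line; the grasp point (between the pads) lies 19 mm behind it; z points along the fingers, y is the direction in which the jaws open and shut (so a half turn about z gives the same grasp; the last joint's range is limited). The gripper opens to 94 mm and grips with 3 to 60 N. Pads are 16 mm wide; open, the fingers measure 119 mm over their backs; the gripper's body (75 mm by 177 mm) begins 78 mm behind the grasp point.
Start: joints at [1.192, 0.3, 1.521, -0, 1.321, -0.067], TCP at [0.169, 0.523, 0.205] pointing down, gripper open.
Joint ranges: [-3.03, 3.03], [-0.79, 2.21], [0.23, 2.52], [-1.04, 4.18], [0, 3.07], [-2.55, 2.55]. Speed limits (rad/s): [2.22, 2.22, 2.57, 3.14, 3.14, 3.14].

### API

Orientations are given as [roll, pitch, yaw] about the fixed x, y, z axes, in that order (R = Rz(yaw) Ry(pitch) Rx(roll)).
In Python, from station import get_obs, vision, hand_in gives the robot as it stands.
- The arm moves only by the tool play_rows, never from a script. Its argument "moves" is a list of rows, each an object with "claw": the opening, from 0 (shut) to 1 (fully open); "linear": the shift along the tool's x, y, z in mm, a list of three; "turn": the turn, a rotation vector about the tool's x, y, z in rad, a list of three. In form: [{"claw": claw, "linear": [tx, ty, tz], "turn": [ax, ay, az]}, ...]. A call has 1 to 8 rows; each row is the pose to reach, as a shift and turn from the pose measured when the call began, along the tool's axes at that moment; what a row does not reach only later rows make up. A row lasts 1/8 s, in which the tool goes at most 62.5 mm and 10.7 degrees, less where a joint would pass 70% of its speed; a pose out of reach is approached as far as the arm can. A call with a gripper value outside its range is refused whole. The fingers move at their own pace and stop on an object; "force" is the grip in N (left out, the last holds). Time passes only in rows, so rows that repeat a pose let the fingers close. It gives the time, the measured TCP pose, the force and the opening at its end, in the units of the state.
- get_obs(): the state, without advancing time (a new reading comes with each control period).
- vision.camera(name): name is "scene" or "top" or "wrist"; returns the picture (384x512x3 uint8, blue, green, red); there is no depth.
- vision.camera_info(name): a dict with "camera_matrix" (3x3 intrinsics, pixels), "k1" (the pictures are not rectified: a ray, as slopes to the right and down, at radius r is drawn at 1 + k1 r^2 times it, then the intrinsics apply), "rvec" (rotation vector, rad) and "tvec" (3), from world to camera coordinates, as OpenCV has them; the wrist camera has in their place "mount" (4x4, takes a point from camera to tool coordinates, whose origin is the TCP and whose axes are the flange's). Camera axes: x right, y down, z forward; pixel columns grow to the right and rows downward; lengths in m; the calibration is good to about 2 mm. A picture is of the moment at which its call begins: read the wrist's pose just before it. camera_info takes no time and is no camera call.
- hand_in(): hands the job in, once; it reports no verdict.
The state is a dict: "time_s": time; "qpos": joint angles; "joint_vel": joint speeds; "tau": joint torques, N m; "ee_pos": TCP position; "eef_rot": TCP orientation; "force": force on the tool from outside, world axes, zero at the start; "moment": the same for the moment, N m; "grip_width": finger opening in m.
Only numpy, scipy, OpenCV 4.12 (cv2) and the standard library are available. Lean on these libraries where they do the work, as an engineer would, in place of code of your own. Each camera call takes 0.05 s, during which the arm holds its last target.

### The job

Pack the green machine's spare bearing set into the plywood parts box: in the large square well, stack the heavy green casting flat at the bottom (hub up), the green cover centred on it and the light cork gasket centred on top; lay the steel key flat in the narrow well. Set the casting down gently rather than dropping it, and leave the blue casting, the blue cover, the black rubber ring, the jar and the yellow tin where they are.

Things in the scene. Friction and masses are not known exactly. Their poses are not given: they have to be found in the camera images.
- box: open plywood parts box with a green stripe on both long sides, fixed to the bench; outside 204 (its x) x 126 (its y) x 40 mm high, walls and divider 8 mm thick, inner floor 8 mm above the bench. Origin: centre of its underside. Large square well: 110 x 110 mm, centre at x = -39 mm, y = 0. Narrow well: 70 mm (x) x 110 mm (y), centre at x = +59 mm, y = 0, its floor lined black. It may stand at any yaw
- casting_mid (a point): green-painted iron bearing casting, 0.4 to 0.65 kg: square flange 60 x 60 x 10 mm with four bolts (their heads stand 2.5 mm above it), round hub 46 mm in diameter standing on it, 32 mm high in all, flat top with a dark bore mark. Point: on its axis, 16 mm above its underside; z up, x and y along the flange's sides. It stands hub up on the bench
- cover_mid (a point): green-painted round flat cover, 54 mm in diameter, 14 mm thick, about 0.12 kg, flat above and below, three small steel dots on top. Point: its centre, 7 mm above its underside; z is its axis
- gasket_mid (a point): light tan cork gasket, a flat ring 54 mm outside, 34 mm inside, 8 mm thick, 16 g, lying on the bench. Point: its centre, 4 mm above its underside; z is its axis
- key_mid (a point): bright steel machine key, a bar with rounded ends 80 x 18 x 18 mm, about 0.19 kg, lying on the bench. Point: its centre, 9 mm above its underside; x along its length, z up
- blue_casting_mid (a point): blue-painted casting, otherwise like the green one; belongs to another machine, leave it. Point: on its axis, 16 mm above its underside
- blue_cover_mid (a point): blue-painted cover, otherwise like the green one; leave it. Point: its centre, 7 mm above its underside
- rubber_ring_mid (a point): black rubber ring of the cork gasket's size (54 mm outside, 34 mm inside, 8 mm thick); leave it. Point: its centre, 4 mm above its underside
- jar_mid (a point): small closed glass jar with a steel cap, 56 mm in diameter, 70 mm high; leave it. Point: on its axis, 35 mm above its underside
- tin_mid (a point): small closed yellow tin, 56 mm in diameter, 60 mm high; leave it. Point: on its axis, 30 mm above its underside

How it is judged:
By the outcome, as a careful person would: the job done as asked, in the order asked, and still so for the second after the job is handed in, with the robot touching nothing.
It also fails if it takes over 99 s, if anything falls off the work surface, if the arm or the gripper's body presses on something with over 40 N, if the wrist force passes 120 N, or if a joint passes its speed limit or range.

## Working session

There is one attempt and no reset: what is moved stays moved. The work goes in short steps, Python scripts to look and compute and a tool call to move; the robot and the scene stay as the last step left them, time stands still between calls to the robot, and variables do not carry over. Pictures are saved under pics/ and viewed, and the job is handed in when it is done.

Besides the shell and the picture viewer there is one more tool, called after "Request:" as a command line: name --argument value ..., lists and objects as JSON in quotes. play_rows: Moves the arm, as the interface text tells. Its arguments: {"type":"object","properties":{"moves":{"type":"array","items":{"type":"object","properties":{"claw":{"type":"number"},"linear":{"type":"array","items":{"type":"number"}},"turn":{"type":"array","items":{"type":"number"}}}}},"force":{"type":"number"}},"required":["moves"]}

```bash
mkdir -p pics; ls; python3 - <<'E'
from station import get_obs, vision
import cv2
o=get_obs(); print({k:o[k] for k in ('time_s','ee_pos','eef_rot','force','grip_width')})
for n in ('top','scene'):
    cv2.imwrite(f'pics/{n}0.png',vision.camera(n))
for n in ('top','scene','wrist'):
    print(n,vision.camera_info(n))
E
```

```text
pics
{'time_s': 0.0, 'ee_pos': array([0.16863035, 0.52324085, 0.20490419]), 'eef_rot': array([-3.14047221e+00, -5.23683481e-05,  2.82983305e+00]), 'force': array([1.23800556, 0.17593636, 0.9137193 ]), 'grip_width': 0.0941275737419549}
top {'camera_matrix': array([[460.65658436,   0.        , 256.04965713],
       [  0.        , 460.65658436, 188.79916972],
       [  0.        ,   0.        ,   1.        ]]), 'k1': -0.18759961609430242, 'rvec': array([ 2.1637512 , -2.18553527,  0.11407775]), 'tvec': array([-0.0113068 ,  0.51238978,  1.27299748])}
scene {'camera_matrix': array([[369.05840557,   0.        , 258.12651072],
       [  0.        , 369.05840557, 193.37245621],
       [  0.        ,   0.        ,   1.        ]]), 'k1': 0.0019304101441646464, 'rvec': array([ 1.79759264,  1.58501373, -0.74158686]), 'tvec': array([-0.04425278, -0.28210291,  1.3257437 ])}
wrist {'camera_matrix': array([[329.94107755,   0.        , 252.48112368],
       [  0.        , 329.94107755, 188.86397108],
       [  0.        ,   0.        ,   1.        ]]), 'k1': -0.061880364106524366, 'mount': array([[ 1.29431888e-04, -9.73293836e-01, -2.29562826e-01,
         6.64967281e-02],
       [ 9.99999918e-01,  3.79528071e-05,  4.02907758e-04,
         4.29465347e-04],
       [-3.83435084e-04, -2.29562860e-01,  9.73293762e-01,
        -1.78857302e-01],
       [ 0.00000000e+00,  0.00000000e+00,  0.00000000e+00,
         1.00000000e+00]])}
```

View pics/top0.png

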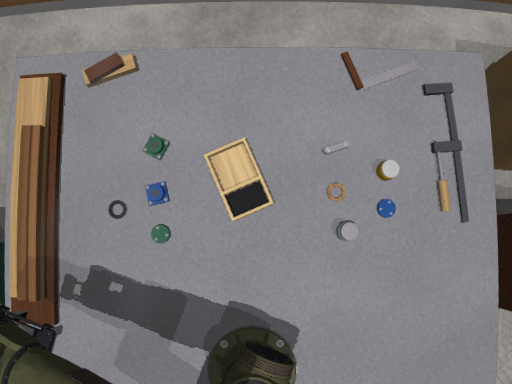

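View pics/scene0.png

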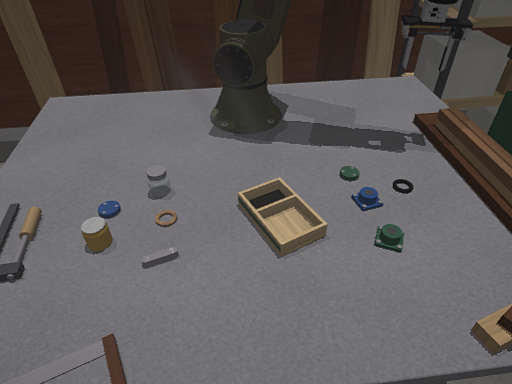

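The top view shows the green casting at (156,147), green cover at (160,233), box at (238,179), key at (336,148) and gasket at (337,191). The blue casting is at (157,193), rubber ring at (118,209), jar at (347,230), blue cover at (387,208) and tin at (388,170).

```bash
cat > h.py <<'E'
import numpy as np, cv2
from scipy.spatial.transform import Rotation as R
from station import get_obs, vision
def cam(name,obs=None):
    i=vision.camera_info(name); K=i['camera_matrix']; d=np.array([i['k1'],0,0,0,0.])
    if name=='wrist':
        T=np.eye(4); T[:3,:3]=R.from_euler('xyz',obs['eef_rot']).as_matrix(); T[:3,3]=obs['ee_pos']
        M=T@i['mount']; return K,d,M[:3,:3],M[:3,3]
    Rc=cv2.Rodrigues(i['rvec'])[0]; return K,d,Rc.T,-Rc.T@i['tvec']
def onplane(c,px,z):
    K,d,Rw,C=c
    u=cv2.undistortPoints(np.array(px,float).reshape(-1,1,2),K,d).reshape(-1,2)
    D=np.c_[u,np.ones(len(u))]@Rw.T
    s=(z-C[2])/D[:,2]; return C+s[:,None]*D
def proj(c,P):
    K,d,Rw,C=c
    return cv2.projectPoints((np.array(P,float).reshape(-1,3)-C)@Rw,np.zeros(3),np.zeros(3),K,d)[0].reshape(-1,2)
def blobs(mask,amin=30):
    cs,_=cv2.findContours(mask.astype(np.uint8),cv2.RETR_EXTERNAL,cv2.CHAIN_APPROX_NONE)
    return [c for c in cs if cv2.contourArea(c)>amin]
def tool(obs,p):  # world point -> tool-frame mm from the present TCP
    return R.from_euler('xyz',obs['eef_rot']).inv().apply(np.array(p)-obs['ee_pos'])*1000
E
python3 - <<'E'
from h import *
im=cv2.imread('pics/top0.png'); c=cam('top')
hsv=cv2.cvtColor(im,cv2.COLOR_BGR2HSV); H,S,V=[hsv[...,k].astype(int) for k in range(3)]
roi=np.zeros(H.shape,bool); roi[110:260,70:410]=1
def rep(n,m,z,amin=30):
    for b in blobs(m&roi,amin):
        w=onplane(c,b.reshape(-1,2),z)[:,:2]*1000
        (cx,cy),wh,a=cv2.minAreaRect(w.astype(np.float32))
        print(n,'px',b.reshape(-1,2).mean(0).round(),'xy',round(cx),round(cy),'wh',np.round(wh),'ang',round(a,1), 'circ',np.round(cv2.minEnclosingCircle(w.astype(np.float32))[1]*2))
rep('green',(H>60)&(H<95)&(S>70),.012)
rep('blue',(H>100)&(H<125)&(S>130),.012)
rep('wood/cork',(H>8)&(H<28)&(S>70),.02)
rep('dark',(V<45),.008)
rep('bright',(S<30)&(V>135),.018)
E
```

```text
green px [159. 233.] xy 388 257 wh [48. 49.] ang 0.0 circ 53.0
green px [156. 146.] xy 640 273 wh [59. 57.] ang 62.7 circ 69.0
blue px [386. 208.] xy 454 -391 wh [49. 51.] ang 42.9 circ 54.0
blue px [157. 193.] xy 504 268 wh [57. 58.] ang 12.0 circ 69.0
wood/cork px [336. 192.] xy 503 -244 wh [52. 49.] ang 89.3 circ 53.0
wood/cork px [382. 172.] xy 558 -380 wh [54. 34.] ang 23.7 circ 56.0
wood/cork px [238. 179.] xy 542 34 wh [208. 129.] ang 23.1 circ 238.0
dark px [246. 198.] xy 487 12 wh [ 63. 106.] ang 23.1 circ 121.0
bright px [117. 209.] xy 460 381 wh [26. 21.] ang 0.8 circ 27.0
bright px [106. 202.] xy 479 413 wh [35. 18.] ang 1.0 circ 35.0
bright px [196. 184.] xy 530 34 wh [1010.  439.] ang 89.4 circ 1081.0
```

```bash
python3 - <<'E'
import cv2
im=cv2.imread('pics/top0.png')
cv2.imwrite('pics/t1.png',cv2.resize(im[120:260,100:290],None,fx=4,fy=4,interpolation=cv2.INTER_CUBIC))
cv2.imwrite('pics/t2.png',cv2.resize(im[130:250,310:410],None,fx=4,fy=4,interpolation=cv2.INTER_CUBIC))
E
```

```text
(no output)
```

View pics/t1.png

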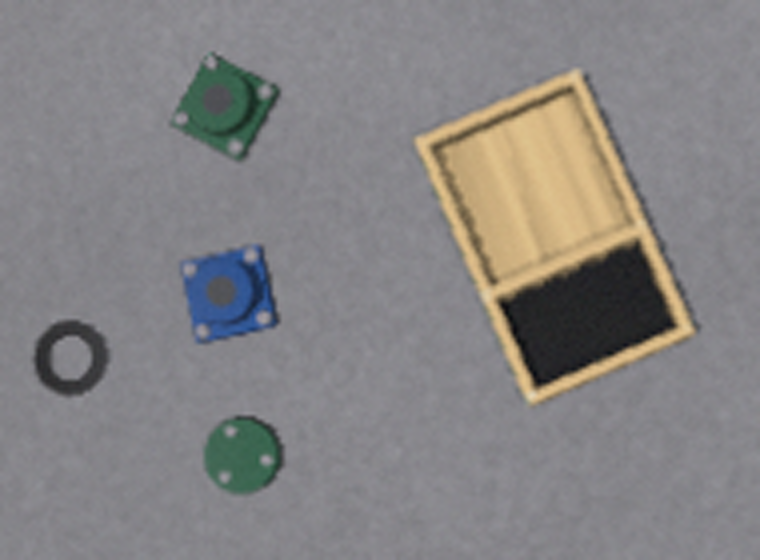

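View pics/t2.png

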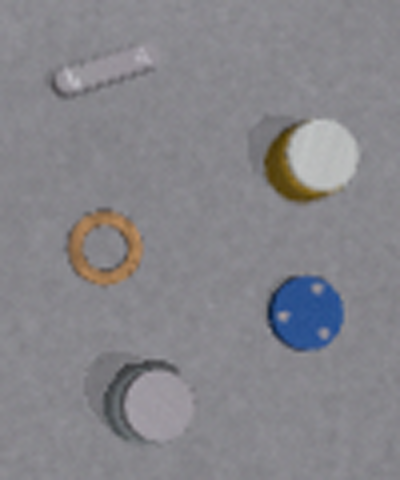

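The crops agree with the measured sizes: the flange is about 60 mm, the covers 49–54 mm and the box 208 x 129 mm. The narrow black well is on the near side, so box yaw is about -157°. Next I go above the casting and measure with the wrist camera.

```bash
cat >> h.py <<'E'
def go(pos,yawdeg):
    o=get_obs(); Rt=R.from_euler('xyz',o['eef_rot']); G=R.from_euler('xyz',[np.pi,0,np.radians(yawdeg)])
    print('t',round(float(o['time_s']),2),'at',(o['ee_pos']*1000).round(1),np.degrees(o['eef_rot']).round(1),'grip',round(float(o['grip_width'])*1000,1),'F',np.round(o['force'],1))
    print('  linear',tool(o,pos).round(1),'turn',(Rt.inv()*G).as_rotvec().round(4))
E
python3 - <<'E'
from h import *
go([.635,.270,.16],152.7)
E
```

```text
t 0.1 at [168.6 523.3 205. ] [-179.9   -0.   162.1] grip 93.7 F [ 0.5 -0.7 -0.8]
  linear [-521.6  -97.9   45. ] turn [-0.001  -0.      0.1647]
```

Request:
play_rows --moves '[{"claw": 1, "linear": [-35, -7, 0], "turn": [0, 0, 0.02]}, {"claw": 1, "linear": [-90, -17, 0], "turn": [0, 0, 0.04]}, {"claw": 1, "linear": [-145, -27, 0], "turn": [0, 0, 0.06]}, {"claw": 1, "linear": [-200, -38, 0], "turn": [0, 0, 0.08]}, {"claw": 1, "linear": [-255, -48, 5], "turn": [0, 0, 0.1]}, {"claw": 1, "linear": [-310, -58, 10], "turn": [0, 0, 0.12]}, {"claw": 1, "linear": [-365, -68, 15], "turn": [0, 0, 0.14]}, {"claw": 1, "linear": [-400, -75, 20], "turn": [0, 0, 0.165]}]'

```text
time_s: 1.1
ee_pos: [0.5281, 0.3275, 0.1842]
eef_rot: [-3.14, -0.0, 2.663]
force: [0.6, 0.3, -0.7]
grip_width: 0.0943
```

```bash
python3 - <<'E'
from h import *
go([.635,.270,.16],152.7)
E
```

```text
t 1.1 at [528.1 327.5 184.2] [-179.9   -0.   152.6] grip 94.3 F [ 0.6  0.3 -0.7]
  linear [-121.4   -1.7   24.2] turn [-0.0018 -0.0003 -0.0025]
```

Request:
play_rows --moves '[{"claw": 1, "linear": [-45, -1, 8], "turn": [0, 0, 0]}, {"claw": 1, "linear": [-90, -1, 16], "turn": [0, 0, 0]}, {"claw": 1, "linear": [-121, -2, 24], "turn": [0, 0, 0]}, {"claw": 1, "linear": [-121, -2, 24], "turn": [0, 0, 0]}, {"claw": 1, "linear": [-121, -2, 24], "turn": [0, 0, 0]}]'

```text
time_s: 1.72
ee_pos: [0.6339, 0.2704, 0.1601]
eef_rot: [-3.14, -0.001, 2.663]
force: [-0.8, 0.1, -0.0]
grip_width: 0.0944
```

```bash
python3 - <<'E'
from h import *
o=get_obs(); cv2.imwrite('pics/w1.png',vision.camera('wrist')); np.save('o1.npy',o,allow_pickle=True)
go([.635,.270,.16],152.7)
E
```

```text
t 1.77 at [633.9 270.6 160.5] [-179.9   -0.   152.6] grip 93.9 F [-0.5  0.3 -0.4]
  linear [-1.3 -0.   0.5] turn [-0.0016 -0.0004 -0.0018]
```

View pics/w1.png

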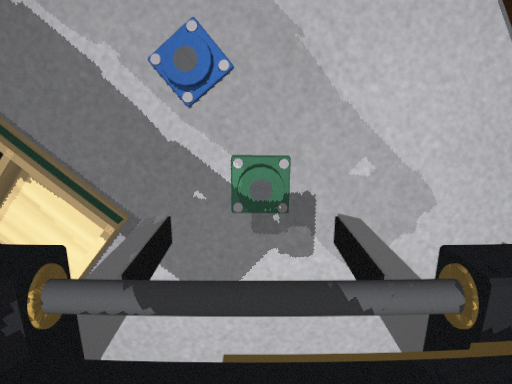

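The wrist view shows the green casting at about (261,185) with its sides square to the picture. I'll use the bolt heads, bore and flange outline to measure it.

```bash
python3 - <<'E'
from h import *
im=cv2.imread('pics/w1.png'); o=np.load('o1.npy',allow_pickle=True).item(); c=cam('wrist',o)
hsv=cv2.cvtColor(im,cv2.COLOR_BGR2HSV); H,S,V=[hsv[...,k].astype(int) for k in range(3)]
m=(H>60)&(H<95)&(S>70); m[:130]=0; m[:,:200]=0
b=max(blobs(m),key=cv2.contourArea); w=onplane(c,b.reshape(-1,2),.010)[:,:2]*1000
r=cv2.minAreaRect(w.astype(np.float32)); print('flange',r)
x,y,ww,hh=cv2.boundingRect(b); 
inner=np.zeros(H.shape,np.uint8); cv2.fillPoly(inner,[cv2.convexHull(b)],1)
mm=(inner>0)&(S<70)
for q in blobs(mm,8):
    p=q.reshape(-1,2); M=cv2.moments(q); ctr=[M['m10']/M['m00'],M['m01']/M['m00']]
    big=cv2.contourArea(q)>150; print(np.round(ctr,1),cv2.contourArea(q),'xy',(onplane(c,[ctr],.032 if big else .0125)[0]*1000).round(1))
cv2.imwrite('pics/w1c.png',cv2.resize(im[130:260,200:330],None,fx=4,fy=4,interpolation=cv2.INTER_CUBIC))
E
```

```text
flange ((643.18701171875, 274.38482666015625), (59.10793685913086, 58.59294891357422), 62.60829544067383)
[281.7 206.7] 57.5 xy [673.8 283.8  12.5]
[237.6 206.7] 70.5 xy [652.8 243.5  12.5]
[260.5 190.1] 378.0 xy [643.7 274.2  32. ]
[283.4 163.3] 73.0 xy [634.1 305.3  12.5]
[237.5 162.8] 76.5 xy [612.6 264.9  12.5]
```

View pics/w1c.png

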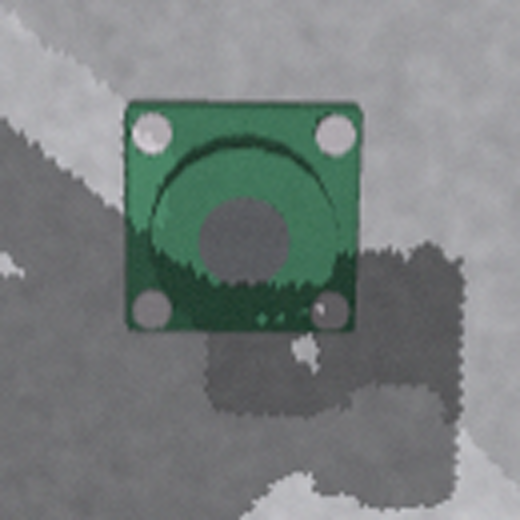

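```bash
python3 - <<'E'
from h import *
go([.6435,.2743,.014],152.6)
E
```

```text
t 1.77 at [633.9 270.6 160.5] [-179.9   -0.   152.6] grip 93.9 F [-0.5  0.3 -0.4]
  linear [ -6.9   7.9 146.5] turn [-0.0016 -0.0004 -0.    ]
```

Request:
play_rows --moves '[{"claw": 1, "linear": [-3, 4, 25], "turn": [-0.0016, 0, 0]}, {"claw": 1, "linear": [-7, 8, 60], "turn": [-0.0016, 0, 0]}, {"claw": 1, "linear": [-7, 8, 95], "turn": [-0.0016, 0, 0]}, {"claw": 1, "linear": [-7, 8, 120], "turn": [-0.0016, 0, 0]}, {"claw": 1, "linear": [-7, 8, 137], "turn": [-0.0016, 0, 0]}, {"claw": 1, "linear": [-7, 8, 145], "turn": [-0.0016, 0, 0]}, {"claw": 1, "linear": [-7, 8, 146.5], "turn": [-0.0016, 0, 0]}, {"claw": 1, "linear": [-7, 8, 146.5], "turn": [-0.0016, 0, 0]}]'

```text
time_s: 2.78
ee_pos: [0.644, 0.2745, 0.0149]
eef_rot: [3.141, 0.001, 2.663]
force: [-0.3, 0.1, 0.3]
grip_width: 0.0941
```

```bash
python3 - <<'E'
from h import *
go([.6435,.2743,.014],152.6)
E
```

```text
t 2.77 at [644.  274.5  14.9] [179.9   0.  152.6] grip 94.1 F [-0.3  0.1  0.3]
  linear [ 0.3 -0.4  0.9] turn [0.0009 0.0005 0.0001]
```

Good. I close on the hub with 40 N.

Request:
play_rows --moves '[{"claw": 0.6, "linear": [0, 0, 0.5], "turn": [0, 0, 0]}, {"claw": 0.4, "linear": [0, 0, 0.5], "turn": [0, 0, 0]}, {"claw": 0.4, "linear": [0, 0, 0.5], "turn": [0, 0, 0]}, {"claw": 0.4, "linear": [0, 0, 0.5], "turn": [0, 0, 0]}, {"claw": 0.4, "linear": [0, 0, 0.5], "turn": [0, 0, 0]}, {"claw": 0.4, "linear": [0, 0, 0.5], "turn": [0, 0, 0]}, {"claw": 0.4, "linear": [0, 0, 0.5], "turn": [0, 0, 0]}, {"claw": 0.4, "linear": [0, 0, 0.5], "turn": [0, 0, 0]}]' --force 40

```text
time_s: 3.78
ee_pos: [0.6439, 0.2744, 0.0144]
eef_rot: [3.141, 0.0, 2.663]
force: [-1.3, -1.2, 0.7]
grip_width: 0.0454
```

Request:
play_rows --moves '[{"claw": 0.3, "linear": [0, 0, -3], "turn": [0, 0, 0]}, {"claw": 0.3, "linear": [0, 0, -10], "turn": [0, 0, 0]}, {"claw": 0.3, "linear": [0, 0, -22], "turn": [0, 0, 0]}, {"claw": 0.3, "linear": [0, 0, -40], "turn": [0, 0, 0]}, {"claw": 0.3, "linear": [0, 0, -65], "turn": [0, 0, 0]}, {"claw": 0.3, "linear": [0, 0, -90], "turn": [0, 0, 0]}, {"claw": 0.3, "linear": [0, 0, -105], "turn": [0, 0, 0]}, {"claw": 0.3, "linear": [0, 0, -110], "turn": [0, 0, 0]}]' --force 40

```text
time_s: 4.78
ee_pos: [0.6441, 0.2745, 0.1257]
eef_rot: [3.14, 0.001, 2.663]
force: [0.2, -0.1, -7.0]
grip_width: 0.0457
```

```bash
python3 - <<'E'
from h import *
im=cv2.imread('pics/top0.png'); c=cam('top')
hsv=cv2.cvtColor(im,cv2.COLOR_BGR2HSV); H,S,V=[hsv[...,k].astype(int) for k in range(3)]
roi=np.zeros(H.shape,bool); roi[125:230,190:285]=1
m=(H>8)&(H<28)&(S>70)&roi
b=max(blobs(m),key=cv2.contourArea)
for z in (.04,):
    w=onplane(c,b.reshape(-1,2),z)[:,:2]*1000; r=cv2.minAreaRect(w.astype(np.float32)); print(r, cv2.boxPoints(r).round(0).tolist())
d=(V<60)&roi
b=max(blobs(d),key=cv2.contourArea); w=onplane(c,b.reshape(-1,2),.008)[:,:2]*1000; print('dark floor',cv2.minAreaRect(w.astype(np.float32)))
print('cam',c[3])
th=np.radians(23.1-180); ctr=np.array([542,34]); 
for x in (-39,59): print(ctr+x*np.array([np.cos(th),np.sin(th)]))
o=get_obs(); cv2.imwrite('pics/w2.png',vision.camera('wrist')); go([.570,.05,.15],113.1)
E
```

```text
((539.9842529296875, 33.566253662109375), (204.74191284179688, 126.57115173339844), 23.125089645385742) [[421.0, 52.0], [471.0, -65.0], [659.0, 16.0], [609.0, 132.0]]
dark floor ((487.5036926269531, 11.386146545410156), (65.00813293457031, 106.99503326416016), 22.994739532470703)
cam [ 0.38567588 -0.00656451  1.31696801]
[577.8730384   49.30114755]
[487.73053166  10.85211012]
t 4.83 at [644.  274.4 125.4] [1.799e+02 1.000e-01 1.526e+02] grip 45.3 F [-0.  -0.1 -5.6]
  linear [ -37.6 -233.3  -24.9] turn [1.700e-03 5.000e-04 6.894e-01]
```

View pics/w2.png

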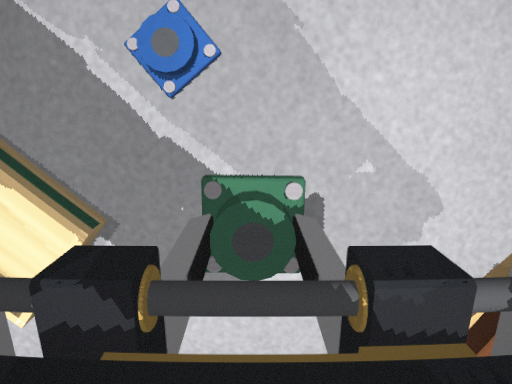

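The casting is held with about 6 N of weight. The box outline at its rim height measures 204.7 x 126.6 mm, as it should, so the large well centre is about (576, 49). I carry the casting over there.

```bash
python3 - <<'E'
from h import *
go([.5759,.0489,.12],113.1)
E
```

```text
t 4.83 at [644.  274.4 125.4] [1.799e+02 1.000e-01 1.526e+02] grip 45.3 F [-0.  -0.1 -5.6]
  linear [ -43.3 -231.6    5.1] turn [1.700e-03 5.000e-04 6.894e-01]
```

Request:
play_rows --moves '[{"claw": 0.3, "linear": [-2, -12, 0], "turn": [0, 0, 0.03]}, {"claw": 0.3, "linear": [-8, -42, 0], "turn": [0, 0, 0.12]}, {"claw": 0.3, "linear": [-16, -85, 0], "turn": [0, 0, 0.25]}, {"claw": 0.3, "linear": [-24, -128, 2], "turn": [0, 0, 0.38]}, {"claw": 0.3, "linear": [-32, -170, 3], "turn": [0, 0, 0.51]}, {"claw": 0.3, "linear": [-38, -205, 4], "turn": [0, 0, 0.61]}, {"claw": 0.3, "linear": [-42, -225, 5], "turn": [0.001, 0, 0.67]}, {"claw": 0.3, "linear": [-43, -231.5, 5], "turn": [0.0015, 0, 0.689]}]'

```text
time_s: 5.82
ee_pos: [0.5753, 0.0483, 0.1199]
eef_rot: [-3.142, 0.0, 1.973]
force: [0.5, 0.0, -5.9]
grip_width: 0.0453
```

Request:
play_rows --moves '[{"claw": 0.3, "linear": [0, 0, 0], "turn": [0, 0, 0]}, {"claw": 0.3, "linear": [0, 0, 0], "turn": [0, 0, 0]}]'

```text
time_s: 6.08
ee_pos: [0.5755, 0.0491, 0.1198]
eef_rot: [-3.142, 0.0, 1.974]
force: [0.7, 0.0, -6.1]
grip_width: 0.0454
```

```bash
python3 - <<'E'
from h import *
o=get_obs(); cv2.imwrite('pics/w3.png',vision.camera('wrist')); np.save('o3.npy',o,allow_pickle=True)
go([.5759,.0489,.12],113.1)
E
```

```text
t 6.12 at [575.5  49.1 119.8] [180.    0.  113.1] grip 45.3 F [ 0.8  0.4 -6.6]
  linear [-0.3  0.3 -0.2] turn [0.     0.0002 0.0001]
```

View pics/w3.png

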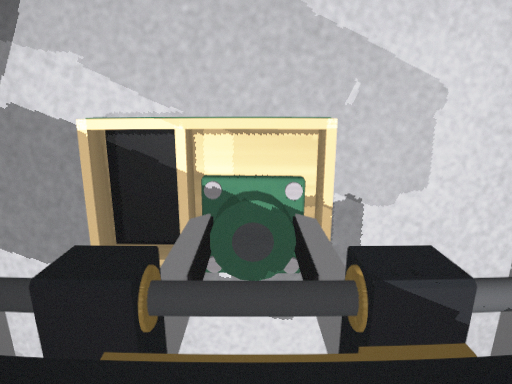

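```bash
python3 - <<'E'
from h import *
o=np.load('o3.npy',allow_pickle=True).item(); c=cam('wrist',o)
th=np.radians(23.1-180); Rz=np.array([[np.cos(th),-np.sin(th)],[np.sin(th),np.cos(th)]]); ctr=np.array([.540,.0336])
for n,q in {'outer-x':(-.102,-.063),'outer+x':(.102,-.063),'inL':(-.094,-.055),'div+':(.024,-.055),'div-':(.016,-.055)}.items():
  for s in (1,-1):
    print(n,s,proj(c,np.r_[ctr+Rz@(np.array(q)*[1,s]),.04]).round(1))
print(onplane(c,[[78,120],[336,119]],.04)*1000)
im=cv2.imread('pics/w3.png'); cv2.imwrite('pics/w3c.png',cv2.resize(im[100:260,60:350],None,fx=2.7,fy=2.7,interpolation=cv2.INTER_CUBIC))
E
```

```text
outer-x 1 [[334.4 117.1]]
outer-x -1 [[326.  267.2]]
outer+x 1 [[ 72.7 118.1]]
outer+x -1 [[ 90.6 266.1]]
inL 1 [[323.7 127.5]]
inL -1 [[317.2 258.6]]
div+ 1 [[171.5 127.5]]
div+ -1 [[178.8 258.6]]
div- 1 [[181.8 127.4]]
div- -1 [[188.1 258.6]]
[[425.8855303   51.74782907  40.        ]
 [610.8738825  130.7241028   40.        ]]
```

View pics/w3c.png

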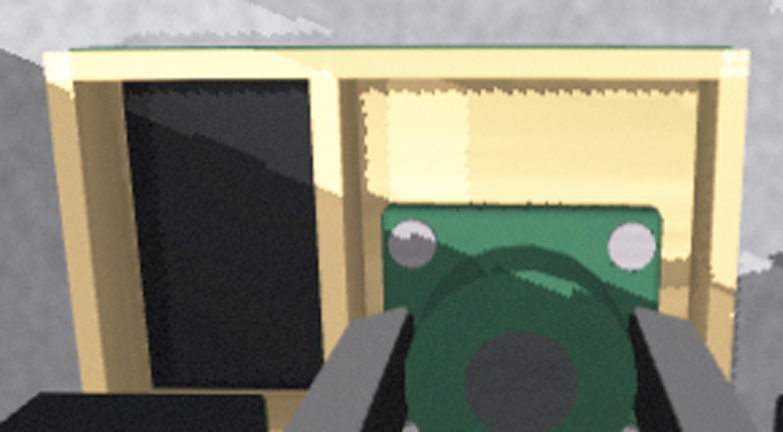

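```bash
python3 - <<'E'
from h import *
o=np.load('o3.npy',allow_pickle=True).item(); c=cam('wrist',o); im=cv2.imread('pics/w3.png')
P=o['ee_pos']+np.array([0,0,.0178]); print('bore expected',proj(c,P))
hsv=cv2.cvtColor(im,cv2.COLOR_BGR2HSV); m=(hsv[...,1]<60)&(hsv[...,2]<110); m[:218]=0;m[270:]=0;m[:,:225]=0;m[:,285:]=0
b=max(blobs(m),key=cv2.contourArea); M=cv2.moments(b); print(M['m10']/M['m00'],M['m01']/M['m00'],cv2.contourArea(b))
# box from wrist features: rim points in box frame vs pixel -> best 2D shift
px=np.array([[76.7,119],[337,118],[175,129],[186,129.5],[326.7,128]]); bx=np.array([[102,-63],[-102,-63],[24,-55],[16,-55],[-94,-55]])/1000
w=onplane(c,px,.04)[:,:2]
A=cv2.estimateAffinePartial2D(bx,w)[0]; print(A, np.degrees(np.arctan2(A[1,0],A[0,0])),np.hypot(A[0,0],A[1,0]))
print('well',A@[-.039,0,1],'narrow',A@[.059,0,1])
E
```

```text
bore expected [[252.29995421 242.48214317]]
252.41056910569105 241.65962059620594 1230.0Traceback (most recent call last):
  File "<stdin>", line 9, in <module>
cv2.error: OpenCV(4.12.0) /io/opencv/modules/calib3d/src/ptsetreg.cpp:1108: error: (-215:Assertion failed) count >= 0 && to.checkVector(2) == count in function 'estimateAffinePartial2D'
```

```bash
python3 - <<'E'
from h import *
o=np.load('o3.npy',allow_pickle=True).item(); c=cam('wrist',o)
px=np.array([[76.7,119],[337,118],[175,129],[186,129.5],[326.7,128]]); bx=np.array([[102,-63],[-102,-63],[24,-55],[16,-55],[-94,-55]])/1000
w=np.ascontiguousarray(onplane(c,px,.04)[:,:2])
A=cv2.estimateAffinePartial2D(bx,w,ransacReprojThreshold=.01)[0]; print(np.degrees(np.arctan2(A[1,0],A[0,0])),np.hypot(A[0,0],A[1,0]))
print('well',A@[-.039,0,1],'narrow',A@[.059,0,1])
go([.578,.0505,.025],113.1)
E
```

```text
-156.7591541241772 0.9949893084317987
well [0.57857331 0.04944398] narrow [0.48897679 0.01096723]
t 6.12 at [575.5  49.1 119.8] [180.    0.  113.1] grip 45.3 F [ 0.8  0.4 -6.6]
  linear [ 0.3  2.8 94.8] turn [0.     0.0002 0.0001]
```

Request:
play_rows --moves '[{"claw": 0.3, "linear": [0.5, 1, 15], "turn": [0, 0, 0]}, {"claw": 0.3, "linear": [0.5, 2.5, 40], "turn": [0, 0, 0]}, {"claw": 0.3, "linear": [0.5, 2.5, 62], "turn": [0, 0, 0]}, {"claw": 0.3, "linear": [0.5, 2.5, 78], "turn": [0, 0, 0]}, {"claw": 0.3, "linear": [0.5, 2.5, 87], "turn": [0, 0, 0]}, {"claw": 0.3, "linear": [0.5, 2.5, 91], "turn": [0, 0, 0]}, {"claw": 0.3, "linear": [0.5, 2.5, 93], "turn": [0, 0, 0]}, {"claw": 0.3, "linear": [0.5, 2.5, 94], "turn": [0, 0, 0]}]'

```text
time_s: 7.12
ee_pos: [0.5779, 0.0505, 0.0262]
eef_rot: [3.141, 0.0, 1.974]
force: [-0.5, 0.2, -6.1]
grip_width: 0.0452
```

Request:
play_rows --moves '[{"claw": 0.3, "linear": [0, 0, 0.5], "turn": [0, 0, 0]}, {"claw": 0.3, "linear": [0, 0, 1], "turn": [0, 0, 0]}, {"claw": 0.3, "linear": [0, 0, 1.5], "turn": [0, 0, 0]}, {"claw": 0.3, "linear": [0, 0, 2], "turn": [0, 0, 0]}]'

```text
time_s: 7.62
ee_pos: [0.5779, 0.0505, 0.0242]
eef_rot: [3.141, 0.0, 1.974]
force: [0.8, 0.3, -7.4]
grip_width: 0.0453
```

Request:
play_rows --moves '[{"claw": 0.3, "linear": [0, 0, 0.5], "turn": [0, 0, 0]}, {"claw": 0.3, "linear": [0, 0, 1], "turn": [0, 0, 0]}, {"claw": 0.3, "linear": [0, 0, 1.5], "turn": [0, 0, 0]}, {"claw": 0.3, "linear": [0, 0, 1.5], "turn": [0, 0, 0]}]'

```text
time_s: 8.12
ee_pos: [0.5779, 0.0505, 0.0227]
eef_rot: [3.141, 0.0, 1.974]
force: [-0.3, -0.2, -6.1]
grip_width: 0.0454
```

Request:
play_rows --moves '[{"claw": 0.3, "linear": [0, 0, 0.3], "turn": [0, 0, 0]}, {"claw": 0.3, "linear": [0, 0, 0.6], "turn": [0, 0, 0]}, {"claw": 0.3, "linear": [0, 0, 0.9], "turn": [0, 0, 0]}]'

```text
time_s: 8.5
ee_pos: [0.578, 0.0505, 0.0224]
eef_rot: [3.141, 0.001, 1.974]
force: [-5.4, -0.5, 5.3]
grip_width: 0.0452
```

Contact: the vertical force went from -6 N to +5 N. I release slowly.

Request:
play_rows --moves '[{"claw": 0.5, "linear": [0, 0, 0], "turn": [0, 0, 0]}, {"claw": 0.55, "linear": [0, 0, 0], "turn": [0, 0, 0]}, {"claw": 0.62, "linear": [0, 0, 0], "turn": [0, 0, 0]}, {"claw": 0.62, "linear": [0, 0, 0], "turn": [0, 0, 0]}, {"claw": 0.62, "linear": [0, 0, 0], "turn": [0, 0, 0]}]'

```text
time_s: 9.12
ee_pos: [0.578, 0.0505, 0.0223]
eef_rot: [3.141, 0.001, 1.974]
force: [0.4, -0.3, 0.3]
grip_width: 0.0579
```

Request:
play_rows --moves '[{"claw": 0.62, "linear": [0, 0, -8], "turn": [0, 0, 0]}, {"claw": 0.62, "linear": [0, 0, -25], "turn": [0, 0, 0]}, {"claw": 0.62, "linear": [0, 0, -50], "turn": [0, 0, 0]}, {"claw": 0.62, "linear": [0, 0, -80], "turn": [0, 0, 0]}, {"claw": 1, "linear": [0, 0, -110], "turn": [0, 0, 0]}, {"claw": 1, "linear": [0, 0, -130], "turn": [0, 0, 0]}, {"claw": 1, "linear": [0, 0, -138], "turn": [0, 0, 0]}, {"claw": 1, "linear": [0, 0, -138], "turn": [0, 0, 0]}]'

```text
time_s: 10.12
ee_pos: [0.5779, 0.0506, 0.1608]
eef_rot: [3.14, 0.001, 1.974]
force: [0.2, -0.4, -0.4]
grip_width: 0.0927
```

```bash
python3 - <<'E'
from h import *
o=get_obs(); cv2.imwrite('pics/w4.png',vision.camera('wrist')); np.save('o4.npy',o,allow_pickle=True)
go([.388,.257,.16],113)
E
```

```text
t 10.18 at [577.6  50.6 160. ] [180.    0.  113.1] grip 93.6 F [-0.1  0.3  0.5]
  linear [ 2.643e+02 -9.340e+01 -1.000e-01] turn [0.0005 0.0004 0.0019]
```

View pics/w4.png

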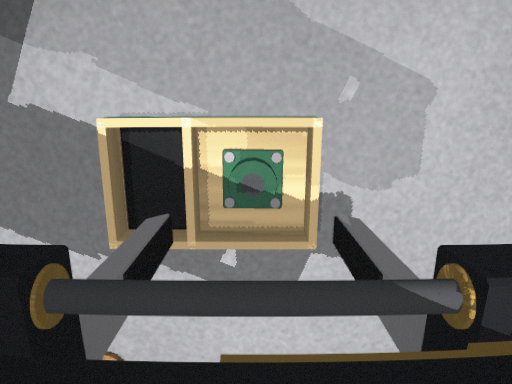

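The casting stands in the large well at about (252,180), hub up and central. I measure its axis here as the target for the cover, and check the narrow well too.

```bash
python3 - <<'E'
from h import *
im=cv2.imread('pics/w4.png'); o=np.load('o4.npy',allow_pickle=True).item(); c=cam('wrist',o)
hsv=cv2.cvtColor(im,cv2.COLOR_BGR2HSV); H,S,V=[hsv[...,k].astype(int) for k in range(3)]
m=(H>60)&(H<95)&(S>70); m[:140]=0; m[220:]=0; m[:,:200]=0
b=max(blobs(m),key=cv2.contourArea)
r=cv2.minAreaRect((onplane(c,b.reshape(-1,2),.018)[:,:2]*1000).astype(np.float32)); print('flange',r)
inner=np.zeros(H.shape,np.uint8); cv2.fillPoly(inner,[cv2.convexHull(b)],1)
P=[]
for q in blobs((inner>0)&(S<70),8):
    M=cv2.moments(q); ctr=[M['m10']/M['m00'],M['m01']/M['m00']]
    big=cv2.contourArea(q)>150; w=onplane(c,[ctr],.040 if big else .0205)[0]*1000; print(np.round(ctr,1),cv2.contourArea(q),'xy',w.round(1))
    if not big:P.append(w)
print('bolts',np.mean(P,0))
cv2.imwrite('pics/w4c.png',cv2.resize(im[105:260,80:340],None,fx=3,fy=3,interpolation=cv2.INTER_CUBIC))
E
```

```text
flange ((577.5128173828125, 51.29502868652344), (58.9530029296875, 57.90159606933594), 23.08812141418457)
[274.3 201.9] 61.5 xy [607.   39.   20.5]
[229.2 202. ] 73.5 xy [565.4  21.2  20.5]
[252.2 184.3] 395.5 xy [577.8  51.   40. ]
[276.1 157. ] 80.5 xy [590.2  81.   20.5]
[228.9 156.7] 82.0 xy [547.9  63.3  20.5]
bolts [577.62256815  51.15056167  20.5       ]
```

View pics/w4c.png

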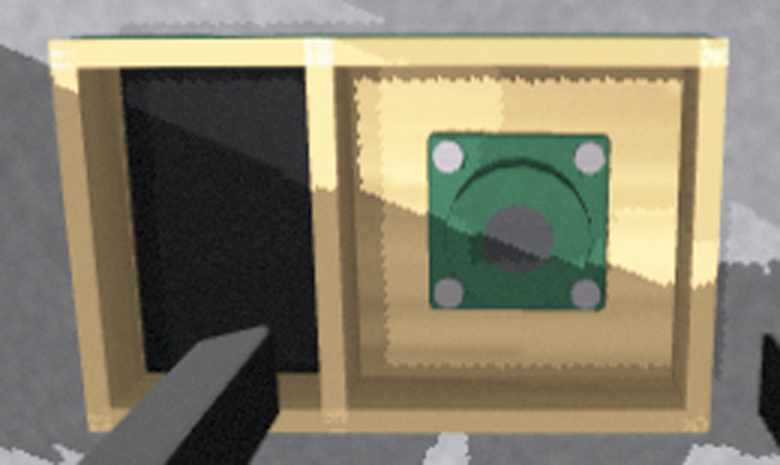

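Request:
play_rows --moves '[{"claw": 0.75, "linear": [20, -7, 0], "turn": [0, 0, 0]}, {"claw": 0.75, "linear": [65, -23, 0], "turn": [0, 0, 0]}, {"claw": 0.75, "linear": [115, -41, 0], "turn": [0, 0, 0]}, {"claw": 0.75, "linear": [165, -58, 0], "turn": [0, 0, 0]}, {"claw": 0.75, "linear": [215, -76, 0], "turn": [0, 0, 0]}, {"claw": 0.75, "linear": [250, -88, 0], "turn": [0, 0, 0]}, {"claw": 0.75, "linear": [264, -93, 0], "turn": [0, 0, 0]}, {"claw": 0.75, "linear": [264, -93, 0], "turn": [0, 0, 0]}]'

```text
time_s: 11.18
ee_pos: [0.3884, 0.2569, 0.1596]
eef_rot: [-3.142, 0.001, 1.975]
force: [-0.7, -0.7, 0.3]
grip_width: 0.0705
```

```bash
python3 - <<'E'
from h import *
o4=np.load('o4.npy',allow_pickle=True).item(); c=cam('wrist',o4)
w=onplane(c,[[107.3,127.7],[181.7,127.7],[188.3,241.7],[114.3,241.7]],.04)*1000; print('narrow rim corners',w.round(1).tolist(),'mean',w.mean(0))
o=get_obs(); im=vision.camera('wrist'); cv2.imwrite('pics/w5.png',im); c=cam('wrist',o)
hsv=cv2.cvtColor(im,cv2.COLOR_BGR2HSV); H,S,V=[hsv[...,k].astype(int) for k in range(3)]
for b in blobs((H>60)&(H<95)&(S>70),300):
    h=cv2.convexHull(b).reshape(-1,2); w=(onplane(c,h,.014)[:,:2]*1000).astype(np.float32)
    print('px',cv2.minEnclosingCircle(h.astype(np.float32)),'w',cv2.minEnclosingCircle(w),cv2.fitEllipse(w))
go([.388,.257,.16],113)
E
```

```text
narrow rim corners [[436.4, 47.8, 40.0], [499.1, 74.0, 40.0], [543.0, -26.1, 40.0], [475.8, -55.3, 40.0]] mean [488.59036539  10.08867483  40.        ]
px ((254.6361846923828, 177.58755493164062), 26.36713218688965) w ((389.6436462402344, 259.1228332519531), 26.747323989868164) ((389.8417663574219, 259.13287353515625), (52.413875579833984, 53.245418548583984), 12.152633666992188)
t 11.22 at [388.8 256.5 159.6] [180.    0.  113.1] grip 70.5 F [ 0.2 -0.5  1. ]
  linear [ 0.8 -0.6 -0.4] turn [0.0001 0.0007 0.0022]
```

View pics/w5.png

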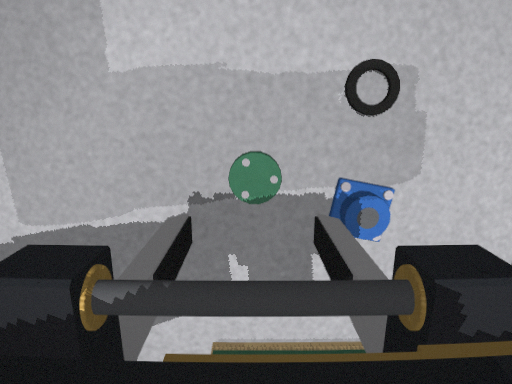

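The cover is at pixel (255,178), so (389.7, 259.1) with a 53 mm diameter. The blue casting is well clear of the right finger. I descend to z of about 3 mm.

```bash
python3 - <<'E'
from h import *
go([.3897,.2591,.003],113.1)
E
```

```text
t 11.22 at [388.8 256.5 159.6] [180.    0.  113.1] grip 70.5 F [ 0.2 -0.5  1. ]
  linear [  2.2   1.8 156.6] turn [0.0001 0.0007 0.0004]
```

Request:
play_rows --moves '[{"claw": 0.75, "linear": [1, 1, 25], "turn": [0, 0, 0]}, {"claw": 0.75, "linear": [2, 2, 65], "turn": [0, 0, 0]}, {"claw": 0.75, "linear": [2, 2, 105], "turn": [0, 0, 0]}, {"claw": 0.75, "linear": [2, 2, 132], "turn": [0, 0, 0]}, {"claw": 0.75, "linear": [2, 2, 147], "turn": [0, 0, 0]}, {"claw": 0.75, "linear": [2, 2, 154], "turn": [0, 0, 0]}, {"claw": 0.75, "linear": [2, 2, 156.5], "turn": [0, 0, 0]}, {"claw": 0.75, "linear": [2, 2, 156.5], "turn": [0, 0, 0]}]'

```text
time_s: 12.22
ee_pos: [0.3903, 0.2591, 0.0036]
eef_rot: [3.141, 0.001, 1.974]
force: [-0.6, 0.2, -0.6]
grip_width: 0.0709
```

Request:
play_rows --moves '[{"claw": 0.6, "linear": [0, 0, 0], "turn": [0, 0, 0]}, {"claw": 0.5, "linear": [0, 0, 0], "turn": [0, 0, 0]}, {"claw": 0.45, "linear": [0, 0, 0], "turn": [0, 0, 0]}, {"claw": 0.45, "linear": [0, 0, 0], "turn": [0, 0, 0]}, {"claw": 0.45, "linear": [0, 0, 0], "turn": [0, 0, 0]}, {"claw": 0.45, "linear": [0, 0, 0], "turn": [0, 0, 0]}]' --force 20

```text
time_s: 12.98
ee_pos: [0.3905, 0.2593, 0.0041]
eef_rot: [3.14, 0.0, 1.974]
force: [-1.0, -0.7, 6.6]
grip_width: 0.0533
```

Request:
play_rows --moves '[{"claw": 0.45, "linear": [0, 0, -3], "turn": [0, 0, 0]}, {"claw": 0.45, "linear": [0, 0, -10], "turn": [0, 0, 0]}, {"claw": 0.45, "linear": [0, 0, -25], "turn": [0, 0, 0]}, {"claw": 0.45, "linear": [0, 0, -50], "turn": [0, 0, 0]}, {"claw": 0.45, "linear": [0, 0, -80], "turn": [0, 0, 0]}, {"claw": 0.45, "linear": [0, 0, -110], "turn": [0, 0, 0]}, {"claw": 0.45, "linear": [0, 0, -125], "turn": [0, 0, 0]}, {"claw": 0.45, "linear": [0, 0, -126], "turn": [0, 0, 0]}]'

```text
time_s: 13.98
ee_pos: [0.3905, 0.2594, 0.1308]
eef_rot: [3.138, 0.0, 1.974]
force: [-0.7, -0.1, -2.1]
grip_width: 0.0532
```

```bash
python3 - <<'E'
from h import *
o=get_obs(); im=vision.camera('wrist'); cv2.imwrite('pics/w6.png',im); c=cam('wrist',o)
hsv=cv2.cvtColor(im,cv2.COLOR_BGR2HSV); H,S,V=[hsv[...,k].astype(int) for k in range(3)]
for b in blobs((H>60)&(H<95)&(S>70),300):
    h=cv2.convexHull(b).reshape(-1,2); w=(onplane(c,h,o['ee_pos'][2]+.011)[:,:2]).astype(np.float32)*1000
    (x,y),r=cv2.minEnclosingCircle(w); print(x,y,2*r,'in tool',tool(o,[x/1e3,y/1e3,o['ee_pos'][2]+.011]))
go([.5777,.0510,.12],113.1)
E
```

```text
389.58233642578125 260.6178894042969 55.041534423828125 in tool [  1.53007855  -0.33082859 -11.00157134]
t 14.03 at [390.2 259.2 130. ] [179.9   0.  113.1] grip 53.5 F [-0.5 -1.1 -0.5]
  linear [-265.1   90.7   10.2] turn [0.0017 0.0005 0.0004]
```

View pics/w6.png

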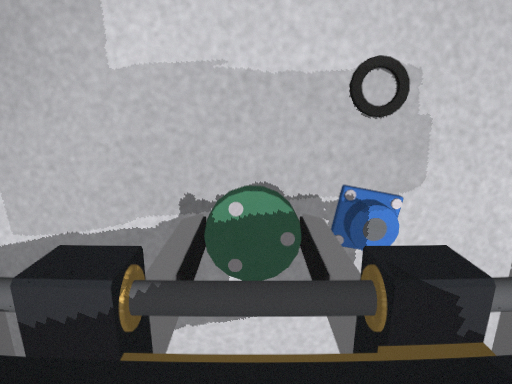

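```bash
python3 - <<'E'
from h import *
o=get_obs(); c=cam('wrist',o); im=cv2.imread('pics/w6.png')
hsv=cv2.cvtColor(im,cv2.COLOR_BGR2HSV); S=hsv[...,1]
m=np.zeros(S.shape,np.uint8); cv2.circle(m,(253,234),38,1,-1)
P=[]
for q in blobs((m>0)&(S<70),20):
    M=cv2.moments(q); P.append(onplane(c,[[M['m10']/M['m00'],M['m01']/M['m00']]],o['ee_pos'][2]+.0099)[0])
P=np.array(P); print(len(P),P*1000,np.linalg.norm(P-np.roll(P,1,0),axis=1)); print(tool(o,P.mean(0)))
E
```

```text
3 [[387.94237638 241.12395189 139.85076243]
 [407.203619   265.37234152 139.85076243]
 [375.6240197  270.36336    139.85076243]] [0.0317283  0.0309674  0.03197157]
[-2.31617866e-01 -4.54668212e-03 -9.89990791e+00]
```

The dots are an even 31–32 mm apart, and their centre is on the tool axis to within 0.2 mm. I carry the cover over the casting axis at (577.7, 51.0).

Request:
play_rows --moves '[{"claw": 0.45, "linear": [-15, 5, 0], "turn": [0, 0, 0]}, {"claw": 0.45, "linear": [-50, 17, 0], "turn": [0, 0, 0]}, {"claw": 0.45, "linear": [-100, 34, 0], "turn": [0, 0, 0]}, {"claw": 0.45, "linear": [-150, 51, 0], "turn": [0, 0, 0]}, {"claw": 0.45, "linear": [-200, 68, 0], "turn": [0, 0, 0]}, {"claw": 0.45, "linear": [-242, 83, 5], "turn": [0, 0, 0]}, {"claw": 0.45, "linear": [-262, 90, 8], "turn": [0.0017, 0, 0]}, {"claw": 0.45, "linear": [-265, 90.7, 10], "turn": [0.0017, 0, 0]}]'

```text
time_s: 15.02
ee_pos: [0.5776, 0.0502, 0.1191]
eef_rot: [-3.14, -0.0, 1.973]
force: [-0.7, 0.6, -0.7]
grip_width: 0.0533
```

```bash
python3 - <<'E'
from h import *
go([.5777,.0510,.047],113.1)
E
```

```text
t 15.03 at [577.6  50.2 119.1] [-179.9   -0.   113. ] grip 53.3 F [-0.7  0.6 -0.7]
  linear [ 0.7  0.5 72.1] turn [-0.0015 -0.0002 -0.0009]
```

Request:
play_rows --moves '[{"claw": 0.45, "linear": [0.7, 0.5, 12], "turn": [-0.0015, 0, -0.001]}, {"claw": 0.45, "linear": [0.7, 0.5, 32], "turn": [-0.0015, 0, -0.001]}, {"claw": 0.45, "linear": [0.7, 0.5, 50], "turn": [-0.0015, 0, -0.001]}, {"claw": 0.45, "linear": [0.7, 0.5, 62], "turn": [-0.0015, 0, -0.001]}, {"claw": 0.45, "linear": [0.7, 0.5, 69], "turn": [-0.0015, 0, -0.001]}, {"claw": 0.45, "linear": [0.7, 0.5, 72], "turn": [-0.0015, 0, -0.001]}, {"claw": 0.45, "linear": [0.7, 0.5, 72], "turn": [-0.0015, 0, -0.001]}, {"claw": 0.45, "linear": [0.7, 0.5, 72], "turn": [-0.0015, 0, -0.001]}]'

```text
time_s: 16.02
ee_pos: [0.578, 0.051, 0.0476]
eef_rot: [3.141, 0.0, 1.974]
force: [-0.5, -0.1, -1.3]
grip_width: 0.0529
```

```bash
python3 - <<'E'
from h import *
go([.5777,.0510,.0445],113.1)
E
```

```text
t 16.02 at [578.   51.   47.6] [180.    0.  113.1] grip 52.9 F [-0.5 -0.1 -1.3]
  linear [ 0.1 -0.3  3.1] turn [0.0007 0.0001 0.    ]
```

Request:
play_rows --moves '[{"claw": 0.45, "linear": [0, -0.3, 0.8], "turn": [0, 0, 0]}, {"claw": 0.45, "linear": [0, -0.3, 1.6], "turn": [0, 0, 0]}, {"claw": 0.45, "linear": [0, -0.3, 2.4], "turn": [0, 0, 0]}, {"claw": 0.45, "linear": [0, -0.3, 3], "turn": [0, 0, 0]}, {"claw": 0.45, "linear": [0, -0.3, 3], "turn": [0, 0, 0]}]'

```text
time_s: 16.65
ee_pos: [0.5777, 0.0509, 0.0445]
eef_rot: [3.141, 0.0, 1.974]
force: [-0.6, 0.1, -1.3]
grip_width: 0.053
```

Request:
play_rows --moves '[{"claw": 0.45, "linear": [0, 0, 0.4], "turn": [0, 0, 0]}, {"claw": 0.45, "linear": [0, 0, 0.8], "turn": [0, 0, 0]}, {"claw": 0.45, "linear": [0, 0, 0.8], "turn": [0, 0, 0]}]'

```text
time_s: 17.02
ee_pos: [0.5777, 0.0509, 0.0441]
eef_rot: [3.141, 0.0, 1.974]
force: [-3.4, -0.0, 6.1]
grip_width: 0.0535
```

Contact at z = 44.1, as expected. I release a little, then rise.

Request:
play_rows --moves '[{"claw": 0.6, "linear": [0, 0, 0], "turn": [0, 0, 0]}, {"claw": 0.65, "linear": [0, 0, 0], "turn": [0, 0, 0]}, {"claw": 0.7, "linear": [0, 0, 0], "turn": [0, 0, 0]}, {"claw": 0.7, "linear": [0, 0, 0], "turn": [0, 0, 0]}]'

```text
time_s: 17.52
ee_pos: [0.5777, 0.0508, 0.044]
eef_rot: [3.141, 0.0, 1.974]
force: [-0.2, -0.1, 0.8]
grip_width: 0.0656
```

Request:
play_rows --moves '[{"claw": 0.7, "linear": [0, 0, -6], "turn": [0, 0, 0]}, {"claw": 0.7, "linear": [0, 0, -20], "turn": [0, 0, 0]}, {"claw": 0.7, "linear": [0, 0, -45], "turn": [0, 0, 0]}, {"claw": 0.7, "linear": [0, 0, -80], "turn": [0, 0, 0]}, {"claw": 0.75, "linear": [0, 0, -110], "turn": [0, 0, 0]}, {"claw": 0.75, "linear": [0, 0, -128], "turn": [0, 0, 0]}, {"claw": 0.75, "linear": [0, 0, -136], "turn": [0, 0, 0]}, {"claw": 0.75, "linear": [0, 0, -136], "turn": [0, 0, 0]}]'

```text
time_s: 18.52
ee_pos: [0.5775, 0.0509, 0.1798]
eef_rot: [3.141, 0.0, 1.974]
force: [-0.9, -0.6, -0.2]
grip_width: 0.0702
```

```bash
python3 - <<'E'
from h import *
o=get_obs(); im=vision.camera('wrist'); cv2.imwrite('pics/w7.png',im); c=cam('wrist',o)
hsv=cv2.cvtColor(im,cv2.COLOR_BGR2HSV); H,S,V=[hsv[...,k].astype(int) for k in range(3)]
b=max(blobs((H>60)&(H<95)&(S>70),300),key=cv2.contourArea)
inner=np.zeros(S.shape,np.uint8); cv2.fillPoly(inner,[cv2.convexHull(b)],1)
for q in blobs((inner>0)&(S<70),10):
    M=cv2.moments(q); p=[M['m10']/M['m00'],M['m01']/M['m00']]; print(np.round(p),cv2.contourArea(q),onplane(c,[p],.054)[0]*1000, 'at z.0205',onplane(c,[p],.0205)[0]*1000)
go([.503,-.244,.16],113.1)
cv2.imwrite('pics/w7c.png',cv2.resize(im[90:290,80:360],None,fx=2.8,fy=2.8,interpolation=cv2.INTER_CUBIC))
E
```

```text
[242. 201.] 49.5 [575.19701649  31.60483326  54.        ] at z.0205 [577.81967804  22.73969868  20.5       ]
[276. 201.] 18.5 [604.8689177   44.52661318  54.        ] at z.0205 [610.75404963  37.08224784  20.5       ]
[228. 200.] 20.5 [562.74216369  27.48750114  54.        ] at z.0205 [563.99539535  18.16965968  20.5       ]
[273. 185.] 49.0 [595.5765197   57.32987504  54.        ] at z.0205 [600.43993843  51.29324768  20.5       ]
[243. 167.] 53.5 [563.17490762  62.20414508  54.        ] at z.0205 [564.47572014  56.70345108  20.5       ]
[275. 155.] 76.5 [586.52588846  84.11040682  54.        ] at z.0205 [590.39417661  81.01833941  20.5       ]
[231. 155.] 72.0 [548.20527796  68.22056214  54.        ] at z.0205 [547.86015707  63.38138229  20.5       ]
t 18.57 at [577.3  50.8 179.2] [-180.    -0.   113.1] grip 70.6 F [-0.1  0.2 -1.4]
  linear [-242.  -184.    19.2] turn [-0.0004 -0.0003  0.    ]
```

View pics/w7c.png

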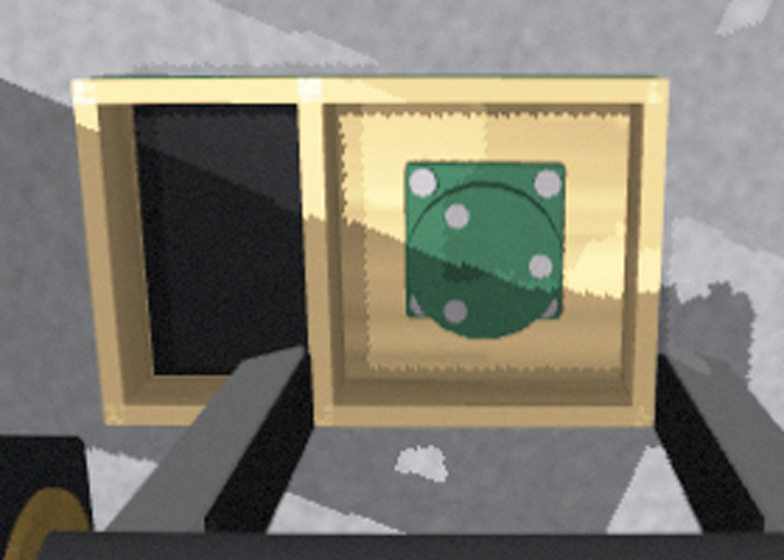

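The cover's dots are centred at (578.0, 50.4), so it sits within 0.7 mm of the casting axis, and the casting has not moved. Next is the gasket.

Request:
play_rows --moves '[{"claw": 0.75, "linear": [-15, -11, 0], "turn": [0, 0, 0]}, {"claw": 0.75, "linear": [-50, -38, 0], "turn": [0, 0, 0]}, {"claw": 0.75, "linear": [-93, -71, 0], "turn": [0, 0, 0]}, {"claw": 0.75, "linear": [-136, -104, 5], "turn": [0, 0, 0]}, {"claw": 0.75, "linear": [-180, -137, 10], "turn": [0, 0, 0]}, {"claw": 0.75, "linear": [-218, -166, 15], "turn": [0, 0, 0]}, {"claw": 0.75, "linear": [-238, -181, 19], "turn": [0, 0, 0]}, {"claw": 0.75, "linear": [-242, -184, 19], "turn": [0, 0, 0]}]'

```text
time_s: 19.58
ee_pos: [0.5017, -0.2456, 0.1593]
eef_rot: [-3.14, -0.002, 1.971]
force: [-0.1, -0.3, 0.4]
grip_width: 0.0707
```

Request:
play_rows --moves '[{"claw": 0.75, "linear": [0, 0, 0], "turn": [0, 0, 0]}]'

```text
time_s: 19.7
ee_pos: [0.5015, -0.2454, 0.1591]
eef_rot: [-3.14, -0.002, 1.971]
force: [-0.4, 1.2, 0.8]
grip_width: 0.0707
```

```bash
python3 - <<'E'
from h import *
o=get_obs(); im=vision.camera('wrist'); cv2.imwrite('pics/w8.png',im); c=cam('wrist',o); np.save('o8.npy',o,allow_pickle=True)
hsv=cv2.cvtColor(im,cv2.COLOR_BGR2HSV); H,S,V=[hsv[...,k].astype(int) for k in range(3)]
m=(H>8)&(H<28)&(S>90); m[250:]=0
for b in blobs(m,300):
    h=cv2.convexHull(b).reshape(-1,2); w=(onplane(c,h,.008)[:,:2]*1000).astype(np.float32)
    print(h.mean(0),cv2.minEnclosingCircle(w),cv2.fitEllipse(w))
go([.503,-.244,.16],113.1)
E
```

```text
[255.32142857 178.14285714] ((505.0926208496094, -246.33892822265625), 26.528343200683594) ((505.14971923828125, -246.27731323242188), (52.36000442504883, 52.61025619506836), 31.566133499145508)
t 19.75 at [ 501.6 -245.2  159.1] [-1.799e+02 -1.000e-01  1.130e+02] grip 70.1 F [ 0.1 -0.5 -1. ]
  linear [ 0.5  1.8 -0.9] turn [-0.0018 -0.0021 -0.0024]
```

View pics/w8.png

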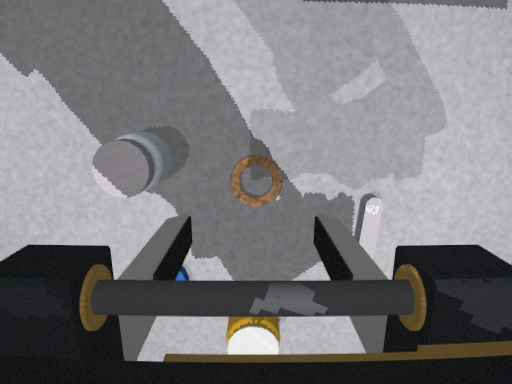

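```bash
python3 - <<'E'
from h import *
go([.5051,-.2463,.0025],113.1)
c=cam('wrist',np.load('o8.npy',allow_pickle=True).item()); print(onplane(c,[[374,202],[362,245]],.018)*1000, onplane(c,[[122,167]],.07)*1000)
E
```

```text
t 19.75 at [ 501.6 -245.2  159.1] [-1.799e+02 -1.000e-01  1.130e+02] grip 70.1 F [ 0.1 -0.5 -1. ]
  linear [ -2.7   3.1 156.6] turn [-0.0018 -0.0021 -0.0024]
[[ 623.423255   -217.72167182   18.        ]
 [ 633.69881859 -264.03441587   18.        ]] [[ 392.93950844 -267.11221371   70.        ]]
```

Request:
play_rows --moves '[{"claw": 0.75, "linear": [-1, 1, 25], "turn": [-0.002, -0.002, -0.002]}, {"claw": 0.75, "linear": [-2.5, 3, 65], "turn": [-0.002, -0.002, -0.002]}, {"claw": 0.75, "linear": [-2.7, 3, 105], "turn": [-0.002, -0.002, -0.002]}, {"claw": 0.75, "linear": [-2.7, 3, 132], "turn": [-0.002, -0.002, -0.002]}, {"claw": 0.75, "linear": [-2.7, 3, 147], "turn": [-0.002, -0.002, -0.002]}, {"claw": 0.75, "linear": [-2.7, 3, 154], "turn": [-0.002, -0.002, -0.002]}, {"claw": 0.75, "linear": [-2.7, 3, 156.5], "turn": [-0.002, -0.002, -0.002]}, {"claw": 0.75, "linear": [-2.7, 3, 156.5], "turn": [-0.002, -0.002, -0.002]}]'

```text
time_s: 20.75
ee_pos: [0.5053, -0.2464, 0.0032]
eef_rot: [3.141, 0.001, 1.974]
force: [-0.1, 0.5, 0.6]
grip_width: 0.0704
```

```bash
python3 - <<'E'
from h import *
go([.5051,-.2463,.0025],113.1)
E
```

```text
t 20.75 at [ 505.3 -246.4    3.2] [180.    0.  113.1] grip 70.4 F [-0.1  0.5  0.6]
  linear [ 0.2 -0.2  0.7] turn [ 0.0008  0.0007 -0.0003]
```

Request:
play_rows --moves '[{"claw": 0.65, "linear": [0, 0, 0.7], "turn": [0, 0, 0]}, {"claw": 0.58, "linear": [0, 0, 0.7], "turn": [0, 0, 0]}, {"claw": 0.53, "linear": [0, 0, 0.7], "turn": [0, 0, 0]}, {"claw": 0.5, "linear": [0, 0, 0.7], "turn": [0, 0, 0]}, {"claw": 0.5, "linear": [0, 0, 0.7], "turn": [0, 0, 0]}, {"claw": 0.5, "linear": [0, 0, 0.7], "turn": [0, 0, 0]}, {"claw": 0.5, "linear": [0, 0, 0.7], "turn": [0, 0, 0]}]' --force 6

```text
time_s: 21.62
ee_pos: [0.5055, -0.2465, 0.0028]
eef_rot: [3.14, 0.001, 1.974]
force: [-1.2, 0.5, 6.3]
grip_width: 0.0544
```

Request:
play_rows --moves '[{"claw": 0.5, "linear": [0, 0, -3], "turn": [0, 0, 0]}, {"claw": 0.5, "linear": [0, 0, -10], "turn": [0, 0, 0]}, {"claw": 0.5, "linear": [0, 0, -25], "turn": [0, 0, 0]}, {"claw": 0.5, "linear": [0, 0, -50], "turn": [0, 0, 0]}, {"claw": 0.5, "linear": [0, 0, -80], "turn": [0, 0, 0]}, {"claw": 0.5, "linear": [0, 0, -110], "turn": [0, 0, 0]}, {"claw": 0.5, "linear": [0, 0, -125], "turn": [0, 0, 0]}, {"claw": 0.5, "linear": [0, 0, -127], "turn": [0, 0, 0]}]'

```text
time_s: 22.62
ee_pos: [0.5055, -0.2466, 0.1306]
eef_rot: [3.14, 0.002, 1.974]
force: [-0.0, -0.1, -0.8]
grip_width: 0.0539
```

```bash
python3 - <<'E'
from h import *
o=get_obs(); im=vision.camera('wrist'); cv2.imwrite('pics/w9.png',im); c=cam('wrist',o); np.save('o9.npy',o,allow_pickle=True)
hsv=cv2.cvtColor(im,cv2.COLOR_BGR2HSV); H,S,V=[hsv[...,k].astype(int) for k in range(3)]
m=(H>8)&(H<28)&(S>90); m[285:]=0
for b in blobs(m,300):
    h=cv2.convexHull(b).reshape(-1,2); z=o['ee_pos'][2]+.0052; w=(onplane(c,h,z)[:,:2]*1000).astype(np.float32)
    (x,y),r=cv2.minEnclosingCircle(w); print(x,y,2*r,tool(o,[x/1e3,y/1e3,z]))
go([.5778,.0507,.12],113.1)
E
```

```text
505.3346862792969 -245.92221069335938 53.63814163208008 [ 0.6560017   0.07411723 -5.20139269]
t 22.68 at [ 505.3 -246.4  129.9] [1.799e+02 1.000e-01 1.131e+02] grip 54.2 F [ 0.9  0.2 -0.4]
  linear [244.9 183.2   9.8] turn [ 0.0012  0.0013 -0.0003]
```

View pics/w9.png

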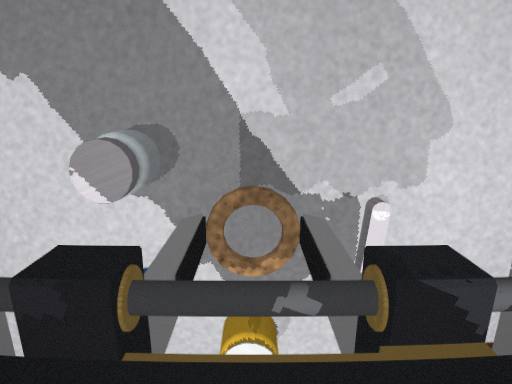

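Request:
play_rows --moves '[{"claw": 0.5, "linear": [15, 11, 0], "turn": [0, 0, 0]}, {"claw": 0.5, "linear": [48, 36, 0], "turn": [0, 0, 0]}, {"claw": 0.5, "linear": [90, 67, 0], "turn": [0, 0, 0]}, {"claw": 0.5, "linear": [133, 100, 0], "turn": [0, 0, 0]}, {"claw": 0.5, "linear": [176, 132, 2], "turn": [0, 0, 0]}, {"claw": 0.5, "linear": [216, 162, 5], "turn": [0, 0, 0]}, {"claw": 0.5, "linear": [240, 179, 8], "turn": [0.001, 0.001, 0]}, {"claw": 0.5, "linear": [244.5, 183, 10], "turn": [0.001, 0.001, 0]}]'

```text
time_s: 23.68
ee_pos: [0.5772, 0.0527, 0.1185]
eef_rot: [-3.14, -0.001, 1.976]
force: [0.4, -0.3, -0.5]
grip_width: 0.0542
```

Request:
play_rows --moves '[{"claw": 0.5, "linear": [0, 0, 0], "turn": [0, 0, 0]}]'

```text
time_s: 23.8
ee_pos: [0.5767, 0.0529, 0.1178]
eef_rot: [-3.139, -0.001, 1.977]
force: [0.2, 0.1, -0.2]
grip_width: 0.0542
```

```bash
python3 - <<'E'
from h import *
go([.5779,.0504,.060],113.1)
E
```

```text
t 23.8 at [576.7  52.9 117.8] [-179.8   -0.   113.3] grip 54.2 F [ 0.2  0.1 -0.2]
  linear [-2.8  0.3 57.8] turn [-0.0027 -0.0009  0.0029]
```

Request:
play_rows --moves '[{"claw": 0.5, "linear": [-1, 0, 8], "turn": [-0.0027, -0.001, 0.003]}, {"claw": 0.5, "linear": [-2, 0.2, 24], "turn": [-0.0027, -0.001, 0.003]}, {"claw": 0.5, "linear": [-2.8, 0.3, 40], "turn": [-0.0027, -0.001, 0.003]}, {"claw": 0.5, "linear": [-2.8, 0.3, 51], "turn": [-0.0027, -0.001, 0.003]}, {"claw": 0.5, "linear": [-2.8, 0.3, 56], "turn": [-0.0027, -0.001, 0.003]}, {"claw": 0.5, "linear": [-2.8, 0.3, 57.5], "turn": [-0.0027, -0.001, 0.003]}, {"claw": 0.5, "linear": [-2.8, 0.3, 57.5], "turn": [-0.0027, -0.001, 0.003]}, {"claw": 0.5, "linear": [-2.8, 0.3, 57.5], "turn": [-0.0027, -0.001, 0.003]}]'

```text
time_s: 24.8
ee_pos: [0.5781, 0.0504, 0.0607]
eef_rot: [3.141, 0.0, 1.974]
force: [-0.1, 0.7, 0.6]
grip_width: 0.054
```

```bash
python3 - <<'E'
from h import *
go([.5779,.0504,.0572],113.1)
E
```

```text
t 24.8 at [578.1  50.4  60.7] [180.    0.  113.1] grip 54.0 F [-0.1  0.7  0.6]
  linear [ 0.1 -0.2  3.5] turn [ 0.0008  0.0004 -0.    ]
```

Request:
play_rows --moves '[{"claw": 0.5, "linear": [0, -0.2, 1], "turn": [0, 0, 0]}, {"claw": 0.5, "linear": [0, -0.2, 2], "turn": [0, 0, 0]}, {"claw": 0.5, "linear": [0, -0.2, 3], "turn": [0, 0, 0]}, {"claw": 0.5, "linear": [0, -0.2, 3.5], "turn": [0, 0, 0]}, {"claw": 0.5, "linear": [0, -0.2, 3.5], "turn": [0, 0, 0]}]'

```text
time_s: 25.42
ee_pos: [0.5779, 0.0504, 0.0572]
eef_rot: [3.141, 0.0, 1.974]
force: [0.0, -0.7, -0.5]
grip_width: 0.054
```

Request:
play_rows --moves '[{"claw": 0.5, "linear": [0, 0, 0.3], "turn": [0, 0, 0]}, {"claw": 0.5, "linear": [0, 0, 0.6], "turn": [0, 0, 0]}, {"claw": 0.5, "linear": [0, 0, 0.6], "turn": [0, 0, 0]}]'

```text
time_s: 25.8
ee_pos: [0.578, 0.0504, 0.0568]
eef_rot: [3.141, 0.0, 1.974]
force: [-1.6, 0.5, 3.2]
grip_width: 0.0543
```

Contact at the expected height. I release symmetrically and rise.

Request:
play_rows --moves '[{"claw": 0.6, "linear": [0, 0, 0], "turn": [0, 0, 0]}, {"claw": 0.65, "linear": [0, 0, 0], "turn": [0, 0, 0]}, {"claw": 0.7, "linear": [0, 0, 0], "turn": [0, 0, 0]}, {"claw": 0.7, "linear": [0, 0, 0], "turn": [0, 0, 0]}]'

```text
time_s: 26.3
ee_pos: [0.578, 0.0504, 0.0568]
eef_rot: [3.141, 0.0, 1.974]
force: [0.1, 0.1, 0.1]
grip_width: 0.066
```

Request:
play_rows --moves '[{"claw": 0.7, "linear": [0, 0, -6], "turn": [0, 0, 0]}, {"claw": 0.7, "linear": [0, 0, -20], "turn": [0, 0, 0]}, {"claw": 0.7, "linear": [0, 0, -45], "turn": [0, 0, 0]}, {"claw": 0.7, "linear": [0, 0, -80], "turn": [0, 0, 0]}, {"claw": 0.75, "linear": [0, 0, -105], "turn": [0, 0, 0]}, {"claw": 0.75, "linear": [0, 0, -118], "turn": [0, 0, 0]}, {"claw": 0.75, "linear": [0, 0, -123], "turn": [0, 0, 0]}, {"claw": 0.75, "linear": [0, 0, -123], "turn": [0, 0, 0]}]'

```text
time_s: 27.3
ee_pos: [0.5777, 0.0503, 0.1794]
eef_rot: [3.141, 0.0, 1.974]
force: [0.6, 1.3, -0.6]
grip_width: 0.0703
```

```bash
python3 - <<'E'
from h import *
o=get_obs(); im=vision.camera('wrist'); cv2.imwrite('pics/w10.png',im); c=cam('wrist',o)
hsv=cv2.cvtColor(im,cv2.COLOR_BGR2HSV); H,S,V=[hsv[...,k].astype(int) for k in range(3)]
cv2.imwrite('pics/w10c.png',cv2.resize(im[90:290,80:360],None,fx=2.8,fy=2.8,interpolation=cv2.INTER_CUBIC))
im=cv2.imread('pics/top0.png'); ct=cam('top')
hsv=cv2.cvtColor(im,cv2.COLOR_BGR2HSV)
go([.628,-.241,.16],150)
E
```

```text
t 27.35 at [577.6  50.4 179. ] [-180.    -0.   113.1] grip 70.8 F [-0.  -0.1  0.1]
  linear [-287.8  -67.9   19. ] turn [-3.000e-04 -1.000e-04 -6.441e-01]
```

View pics/w10c.png

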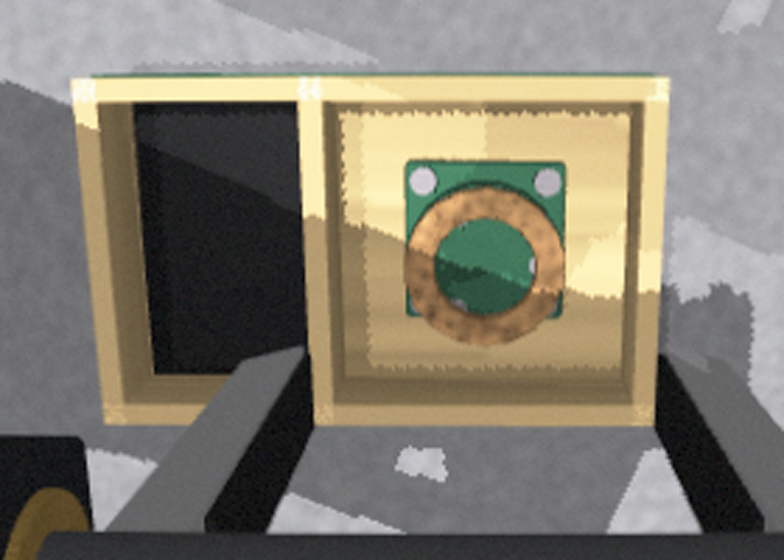

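```bash
python3 - <<'E'
from h import *
o=get_obs(); c=cam('wrist',o); print('gasket',onplane(c,[[253.2,184.6]],.062)*1000)
ct=cam('top'); w=onplane(ct,[[325,150.5],[348.5,145]],.018)*1000; print(w,w.mean(0),np.degrees(np.arctan2(*(w[0]-w[1])[1::-1])),np.linalg.norm(w[0]-w[1]))
go([w.mean(0)[0]/1e3,w.mean(0)[1]/1e3,.16],102.5)
E
```

```text
gasket [[577.85198539  51.58881475  62.        ]]
[[ 621.68388914 -215.91351129   18.        ]
 [ 637.60073707 -285.12154371   18.        ]] [ 629.6423131 -250.5175275   18.       ] 102.9519786033238 71.01477169912954
t 27.35 at [577.6  50.4 179. ] [-180.    -0.   113.1] grip 70.8 F [-0.  -0.1  0.1]
  linear [-297.2  -70.2   19. ] turn [-0.0003  0.      0.185 ]
```

The stack is centred: gasket at (577.9, 51.6), cover at (578.0, 50.4), casting at (577.7, 51.0). Now the key, near (630, -250) at about 103°.

Request:
play_rows --moves '[{"claw": 0.6, "linear": [-15, -4, 0], "turn": [0, 0, 0.01]}, {"claw": 0.6, "linear": [-55, -13, 0], "turn": [0, 0, 0.04]}, {"claw": 0.6, "linear": [-105, -25, 0], "turn": [0, 0, 0.07]}, {"claw": 0.6, "linear": [-155, -37, 0], "turn": [0, 0, 0.1]}, {"claw": 0.6, "linear": [-205, -49, 5], "turn": [0, 0, 0.13]}, {"claw": 0.6, "linear": [-250, -59, 10], "turn": [0, 0, 0.16]}, {"claw": 0.6, "linear": [-285, -67, 15], "turn": [0, 0, 0.18]}, {"claw": 0.6, "linear": [-297, -70, 19], "turn": [0, 0, 0.18]}]'

```text
time_s: 28.35
ee_pos: [0.629, -0.2528, 0.1586]
eef_rot: [-3.14, -0.001, 1.791]
force: [-0.7, 0.3, 0.2]
grip_width: 0.0561
```

Request:
play_rows --moves '[{"claw": 0.6, "linear": [0, 0, 0], "turn": [0, 0, 0]}]'

```text
time_s: 28.48
ee_pos: [0.6286, -0.2531, 0.1578]
eef_rot: [-3.139, -0.002, 1.791]
force: [-0.1, -0.7, -0.9]
grip_width: 0.0564
```

```bash
python3 - <<'E'
from h import *
o=get_obs(); im=vision.camera('wrist'); cv2.imwrite('pics/w11.png',im); np.save('o11.npy',o,allow_pickle=True)
go([.6296,-.2505,.16],102.8)
E
```

```text
t 28.52 at [ 628.7 -252.6  158. ] [-1.799e+02 -1.000e-01  1.026e+02] grip 56.5 F [-0.3 -0.1 -0.5]
  linear [ 1.9  1.4 -2. ] turn [-0.0024 -0.0015 -0.0029]
```

View pics/w11.png

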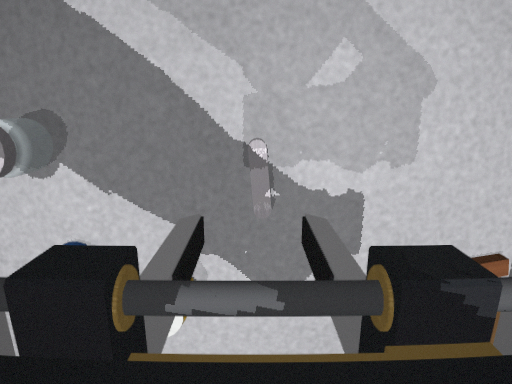

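```bash
python3 - <<'E'
import cv2
im=cv2.imread('pics/w11.png'); cv2.imwrite('pics/w11c.png',cv2.resize(im[120:230,200:330],None,fx=5,fy=5,interpolation=cv2.INTER_CUBIC))
E
```

```text
(no output)
```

View pics/w11c.png

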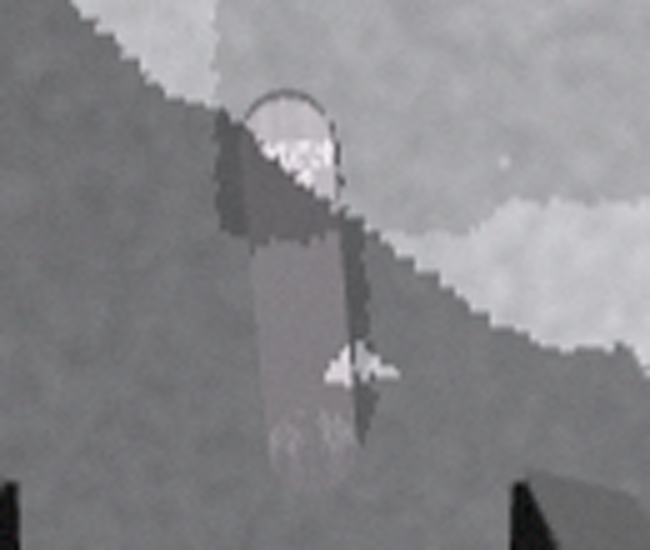

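The key's top face runs from about (257,138.6) to (263,218) in the wrist picture; the centre line bends only with perspective.

```bash
python3 - <<'E'
from h import *
o=np.load('o11.npy',allow_pickle=True).item(); c=cam('wrist',o)
p=np.array([[285,94],[315.5,492],[289,150],[302,300],[313.5,450]])/5+[200,120]
w=onplane(c,p,.018)[:,:2]*1000; print(w.round(1)); d=w[0]-w[1]; print(np.linalg.norm(d),np.degrees(np.arctan2(d[1],d[0])),(w[0]+w[1])/2); d=w[2]-w[4]; print(np.degrees(np.arctan2(d[1],d[0])))
e=np.array([[257,300],[347,300]])/5+[200,120]; e=onplane(c,e,.018)[:,:2]*1000; print('width',np.linalg.norm(e[0]-e[1]))
m=(w[0]+w[1])/2000
go([m[0],m[1],.006],103.5)
E
```

```text
[[ 623.5 -212.1]
 [ 647.2 -288.8]
 [ 626.6 -222.4]
 [ 635.7 -250.7]
 [ 644.8 -280.2]]
80.33552886676699 107.20604861333766 [ 635.34990725 -250.42307551]
107.49093758187003
width 17.7477901343003
t 28.52 at [ 628.7 -252.6  158. ] [-1.799e+02 -1.000e-01  1.026e+02] grip 56.5 F [-0.3 -0.1 -0.5]
  linear [  0.5   7.4 152. ] turn [-0.0024 -0.0015 -0.0151]
```

Length 80.3 mm and width 17.7 mm match the key. It lies at 107.3° with its centre at (635.3, -250.4).

Request:
play_rows --moves '[{"claw": 0.6, "linear": [0, 4, 25], "turn": [-0.002, -0.001, -0.04]}, {"claw": 0.6, "linear": [0.5, 7.4, 65], "turn": [-0.002, -0.001, -0.08]}, {"claw": 0.6, "linear": [0.5, 7.4, 105], "turn": [-0.002, -0.001, -0.082]}, {"claw": 0.6, "linear": [0.5, 7.4, 130], "turn": [-0.002, -0.001, -0.082]}, {"claw": 0.6, "linear": [0.5, 7.4, 145], "turn": [-0.002, -0.001, -0.082]}, {"claw": 0.6, "linear": [0.5, 7.4, 152], "turn": [-0.002, -0.001, -0.082]}, {"claw": 0.6, "linear": [0.5, 7.4, 153.5], "turn": [-0.002, -0.001, -0.082]}, {"claw": 0.6, "linear": [0.5, 7.4, 153.5], "turn": [-0.002, -0.001, -0.082]}]'

```text
time_s: 29.52
ee_pos: [0.6358, -0.2505, 0.0054]
eef_rot: [3.141, 0.0, 1.873]
force: [0.6, 0.5, -0.5]
grip_width: 0.0559
```

```bash
python3 - <<'E'
from h import *
go([.6353,-.2504,.0045],107.3)
E
```

```text
t 29.52 at [ 635.8 -250.5    5.4] [180.    0.  107.3] grip 55.9 F [ 0.6  0.5 -0.5]
  linear [ 0.3 -0.4  0.9] turn [0.0006 0.0003 0.0006]
```

Request:
play_rows --moves '[{"claw": 0.4, "linear": [0.3, -0.4, 0.3], "turn": [0, 0, 0]}, {"claw": 0.25, "linear": [0.3, -0.4, 0.3], "turn": [0, 0, 0]}, {"claw": 0.1, "linear": [0.3, -0.4, 0.3], "turn": [0, 0, 0]}, {"claw": 0.1, "linear": [0.3, -0.4, 0.3], "turn": [0, 0, 0]}, {"claw": 0.1, "linear": [0.3, -0.4, 0.3], "turn": [0, 0, 0]}, {"claw": 0.1, "linear": [0.3, -0.4, 0.3], "turn": [0, 0, 0]}, {"claw": 0.1, "linear": [0.3, -0.4, 0.3], "turn": [0, 0, 0]}, {"claw": 0.1, "linear": [0.3, -0.4, 0.3], "turn": [0, 0, 0]}]' --force 25

```text
time_s: 30.52
ee_pos: [0.6353, -0.2504, 0.0051]
eef_rot: [3.141, 0.0, 1.873]
force: [-0.9, -0.2, 0.5]
grip_width: 0.0176
```

Request:
play_rows --moves '[{"claw": 0.1, "linear": [0, 0, -3], "turn": [0, 0, 0]}, {"claw": 0.1, "linear": [0, 0, -10], "turn": [0, 0, 0]}, {"claw": 0.1, "linear": [0, 0, -25], "turn": [0, 0, 0]}, {"claw": 0.1, "linear": [0, 0, -50], "turn": [0, 0, 0]}, {"claw": 0.1, "linear": [0, 0, -80], "turn": [0, 0, 0]}, {"claw": 0.1, "linear": [0, 0, -110], "turn": [0, 0, 0]}, {"claw": 0.1, "linear": [0, 0, -123], "turn": [0, 0, 0]}, {"claw": 0.1, "linear": [0, 0, -125], "turn": [0, 0, 0]}]'

```text
time_s: 31.52
ee_pos: [0.6354, -0.2504, 0.1309]
eef_rot: [3.14, 0.001, 1.873]
force: [-0.0, 0.5, -2.8]
grip_width: 0.0176
```

```bash
python3 - <<'E'
from h import *
o=get_obs(); im=vision.camera('wrist'); cv2.imwrite('pics/w12.png',im)
go([.4887,.0105,.12],113.2)
E
```

```text
t 31.57 at [ 635.1 -250.3  130. ] [180.    0.  107.3] grip 17.9 F [ 0.4  0.2 -2.3]
  linear [292.6 -62.   10. ] turn [ 0.0005  0.0002 -0.1024]
```

View pics/w12.png

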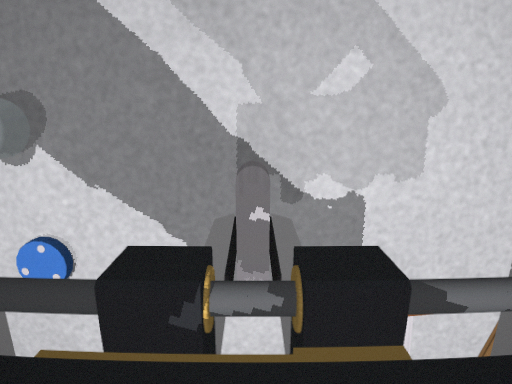

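Request:
play_rows --moves '[{"claw": 0.1, "linear": [15, -3, 0], "turn": [0, 0, 0]}, {"claw": 0.1, "linear": [52, -11, 0], "turn": [0, 0, -0.02]}, {"claw": 0.1, "linear": [100, -21, 0], "turn": [0, 0, -0.035]}, {"claw": 0.1, "linear": [150, -32, 0], "turn": [0, 0, -0.05]}, {"claw": 0.1, "linear": [200, -42, 0], "turn": [0, 0, -0.07]}, {"claw": 0.1, "linear": [245, -52, 4], "turn": [0, 0, -0.085]}, {"claw": 0.1, "linear": [280, -59, 8], "turn": [0, 0, -0.1]}, {"claw": 0.1, "linear": [292.5, -62, 10], "turn": [0, 0, -0.102]}]'

```text
time_s: 32.58
ee_pos: [0.4876, 0.0117, 0.1191]
eef_rot: [-3.141, -0.001, 1.977]
force: [-0.1, -1.1, -2.0]
grip_width: 0.0177
```

Request:
play_rows --moves '[{"claw": 0.1, "linear": [0, 0, 0], "turn": [0, 0, 0]}, {"claw": 0.1, "linear": [0, 0, 0], "turn": [0, 0, 0]}]'

```text
time_s: 32.83
ee_pos: [0.488, 0.011, 0.1188]
eef_rot: [-3.14, -0.001, 1.976]
force: [0.3, -1.1, -2.0]
grip_width: 0.0175
```

```bash
python3 - <<'E'
from h import *
o=get_obs(); im=vision.camera('wrist'); cv2.imwrite('pics/w13.png',im)
go([.4887,.0105,.018],113.2)
E
```

```text
t 32.88 at [488.   10.9 118.9] [-179.9   -0.   113.2] grip 17.9 F [-0.1  0.1 -0.1]
  linear [ -0.7   0.6 100.9] turn [-0.0013 -0.0006  0.0003]
```

View pics/w13.png

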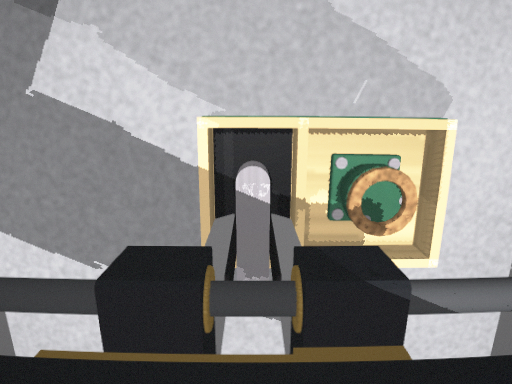

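The key is in line with the narrow well: its centre line is at column 253 and the well rim spans 212–297. I lower it.

Request:
play_rows --moves '[{"claw": 0.1, "linear": [-0.7, 0.6, 15], "turn": [-0.001, 0, 0]}, {"claw": 0.1, "linear": [-0.7, 0.6, 40], "turn": [-0.001, 0, 0]}, {"claw": 0.1, "linear": [-0.7, 0.6, 65], "turn": [-0.001, 0, 0]}, {"claw": 0.1, "linear": [-0.7, 0.6, 84], "turn": [-0.001, 0, 0]}, {"claw": 0.1, "linear": [-0.7, 0.6, 95], "turn": [-0.001, 0, 0]}, {"claw": 0.1, "linear": [-0.7, 0.6, 100], "turn": [-0.001, 0, 0]}, {"claw": 0.1, "linear": [-0.7, 0.6, 101.5], "turn": [-0.001, 0, 0]}, {"claw": 0.1, "linear": [-0.7, 0.6, 102.5], "turn": [-0.001, 0, 0]}]'

```text
time_s: 33.88
ee_pos: [0.489, 0.0105, 0.0168]
eef_rot: [3.141, -0.0, 1.976]
force: [1.6, 0.3, -1.3]
grip_width: 0.0179
```

Request:
play_rows --moves '[{"claw": 0.1, "linear": [0, 0, 0.8], "turn": [0, 0, 0]}, {"claw": 0.1, "linear": [0, 0, 1.6], "turn": [0, 0, 0]}, {"claw": 0.1, "linear": [0, 0, 2.4], "turn": [0, 0, 0]}, {"claw": 0.1, "linear": [0, 0, 2.8], "turn": [0, 0, 0]}, {"claw": 0.1, "linear": [0, 0, 2.8], "turn": [0, 0, 0]}]'

```text
time_s: 34.5
ee_pos: [0.489, 0.0104, 0.014]
eef_rot: [3.141, -0.0, 1.976]
force: [-0.3, -0.4, -1.9]
grip_width: 0.0177
```

Request:
play_rows --moves '[{"claw": 0.1, "linear": [0, 0, 0.4], "turn": [0, 0, 0]}, {"claw": 0.1, "linear": [0, 0, 0.8], "turn": [0, 0, 0]}, {"claw": 0.1, "linear": [0, 0, 1.1], "turn": [0, 0, 0]}, {"claw": 0.1, "linear": [0, 0, 1.1], "turn": [0, 0, 0]}]'

```text
time_s: 35.0
ee_pos: [0.489, 0.0105, 0.013]
eef_rot: [3.141, -0.0, 1.976]
force: [-2.7, 0.3, 2.4]
grip_width: 0.0175
```

Contact. I open to about 31 mm, which makes the fingers 56 mm over their backs in the 70 mm well, then rise.

Request:
play_rows --moves '[{"claw": 0.24, "linear": [0, 0, 0], "turn": [0, 0, 0]}, {"claw": 0.33, "linear": [0, 0, 0], "turn": [0, 0, 0]}, {"claw": 0.33, "linear": [0, 0, 0], "turn": [0, 0, 0]}, {"claw": 0.33, "linear": [0, 0, 0], "turn": [0, 0, 0]}]'

```text
time_s: 35.5
ee_pos: [0.489, 0.0104, 0.013]
eef_rot: [3.141, -0.0, 1.976]
force: [-0.4, 0.7, 0.3]
grip_width: 0.0312
```

Request:
play_rows --moves '[{"claw": 0.33, "linear": [0, 0, -6], "turn": [0, 0, 0]}, {"claw": 0.33, "linear": [0, 0, -20], "turn": [0, 0, 0]}, {"claw": 0.33, "linear": [0, 0, -45], "turn": [0, 0, 0]}, {"claw": 0.33, "linear": [0, 0, -80], "turn": [0, 0, 0]}, {"claw": 0.33, "linear": [0, 0, -120], "turn": [0, 0, 0]}, {"claw": 0.33, "linear": [0, 0, -155], "turn": [0, 0, 0]}, {"claw": 0.6, "linear": [0, 0, -175], "turn": [0, 0, 0]}, {"claw": 0.6, "linear": [0, 0, -180], "turn": [0, 0, 0]}]'

```text
time_s: 36.5
ee_pos: [0.4893, 0.0104, 0.1949]
eef_rot: [3.138, 0.001, 1.976]
force: [0.0, -0.3, -0.0]
grip_width: 0.0475
```

```bash
python3 - <<'E'
from h import *
o=get_obs(); im=vision.camera('wrist'); cv2.imwrite('pics/w14.png',im); np.save('o14.npy',o,allow_pickle=True)
cv2.imwrite('pics/s14.png',vision.camera('scene'))
go([.4887,.0105,.018],113.2)
E
```

```text
t 36.6 at [488.9  10.4 193.4] [179.9   0.  113.2] grip 54.5 F [ 1.1 -0.5 -0.6]
  linear [  0.2  -0.4 175.4] turn [0.0012 0.0002 0.0002]
```

View pics/w14.png

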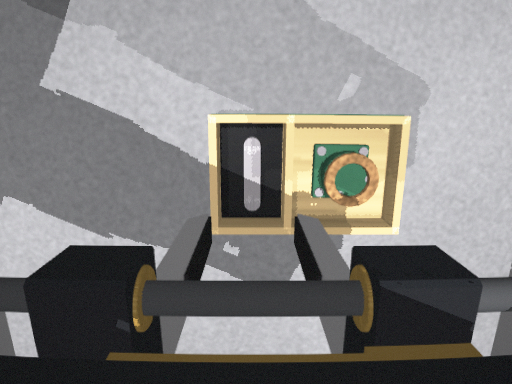

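View pics/s14.png

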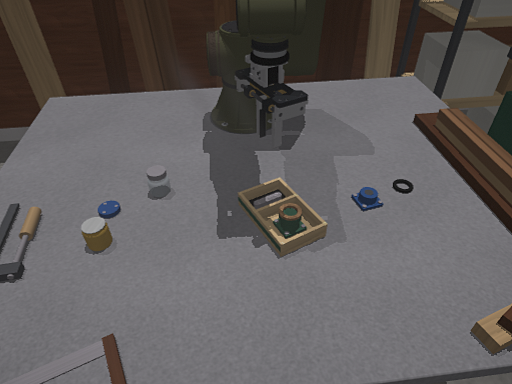

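The key lies flat in the narrow well, from (252,138) to (252,210). The stack is upright and the other things stand where they were. I make one last numeric check, including against the first scene picture.

```bash
python3 - <<'E'
from h import *
o=np.load('o14.npy',allow_pickle=True).item(); c=cam('wrist',o); im=cv2.imread('pics/w14.png')
hsv=cv2.cvtColor(im,cv2.COLOR_BGR2HSV); H,S,V=[hsv[...,k].astype(int) for k in range(3)]
m=(H>3)&(H<17)&(S>90); m[:140]=0;m[220:]=0;m[:,310:315]=0;m[:,:315]=0;m[:,385:]=0
b=max(blobs(m,100),key=cv2.contourArea); h=cv2.convexHull(b).reshape(-1,2)
w=(onplane(c,h,.062)[:,:2]*1000).astype(np.float32); print('gasket',cv2.fitEllipse(w))
g=(H>60)&(H<95)&(S>70)
P=[onplane(c,[p],.0205)[0]*1000 for p in ([321,151.5],[364.5,152],[319.5,193])]; print('bolts',np.round(P,1),'axis (diag mid)',(P[1]+P[2])/2)
w=onplane(c,[[252,137.5],[252,210.5]],.026)*1000; print('key',w.mean(0),np.linalg.norm(w[0]-w[1]))
a=cv2.imread('pics/scene0.png'); e=cv2.imread('pics/s14.png')
for n,f in {'blue':lambda H,S,V:(H>100)&(H<125)&(S>130),'yellow':lambda H,S,V:(H>15)&(H<28)&(S>150)}.items():
  for I in (a,e):
    hs=cv2.cvtColor(I,cv2.COLOR_BGR2HSV); H,S,V=[hs[...,k].astype(int) for k in range(3)]; mm=f(H,S,V); mm[:160]=0
    print(n,[q.reshape(-1,2).mean(0).round(1).tolist() for q in blobs(mm,40)])
d=cv2.absdiff(a,e).max(2)
for n,(x,y) in {'jar':(157,182),'ring':(403,186),'tin':(97,235),'bcover':(109,209),'bcast':(367,198)}.items(): print(n,(d[y-14:y+14,x-14:x+14]>50).sum())
E
```

```text
gasket ((576.9437255859375, 50.24097442626953), (52.10860061645508, 53.1207275390625), 96.79399108886719)
bolts [[547.9  62.2  20.5]
 [591.7  80.6  20.5]
 [566.5  20.2  20.5]] axis (diag mid) [579.09606289  50.37469156  20.5       ]
key [489.4065667   10.38664378  26.        ] 79.67383106198511
blue [[108.1, 207.4], [367.4, 198.7]]
blue [[108.0, 207.5], [367.3, 198.6]]
yellow []
yellow []
jar 0
ring 0
tin 0
bcover 0
bcast 0
```

All checks are consistent: the parts are centred to about 1–2 mm and the bystanders are unmoved. I hand in.

```bash
python3 -c "
from station import hand_in
print(hand_in())"
```

```text
the job is handed in; nothing more can be done
None
```

The bearing set is packed and the job is handed in at about 37 s. I placed the casting, then the cover, then the gasket in the large well, and last the key flat in the narrow well. I lowered each part in small steps until the force sensor showed light contact, about 2–6 N, and only then opened the fingers.

Last checks:

| Part | Measured position (mm) | Note |
|---|---|---|
| Casting axis | (577.7, 51.0) | final view read (579.1, 50.4) from hand-picked bolt positions |
| Cover | (578.0, 50.4) | measured before the gasket went on |
| Gasket | (576.9, 50.2) | an earlier view read (577.9, 51.6) |
| Key | (489.4, 10.4) | reads 79.7 mm long at the height it has when lying flat |

- **Centring:** the stack is centred to about 1–2 mm, which is as closely as the views agree with each other.
- **Box position:** the top and wrist cameras differed by about 3 mm on where the box stands. I used the wrist camera.
- **Things to leave alone:** the blue casting, blue cover, black ring, jar and tin show no change between the first and last scene pictures.
- **Failed check:** my separate colour check on the yellow tin found nothing in either picture, so for the tin I relied on comparing the pictures.

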